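# Free the stuck frame clamp and clamp a batch of hive-frame rails

### The arm

A 6-joint arm with a two-finger parallel gripper is mounted at the origin on the work surface. World frame = base frame: x ahead of the robot, y to its left, z up, the work surface at z = 0. Lengths are in m, angles in rad, forces in N, time in s.
With the tool pointing down it reaches from about 0.25 to 0.775 m from the base axis. Payload 4 kg.
Tool frame: the origin (TCP) lies at the centre of the arm's flange, where the gripper is bolted on; the fingertips stand 199 mm ahead of it and the grasp point (between the pads) lies 180 mm ahead of it (robot.tcp_to_tips is the z of the fingertips in the tool frame, in m); z points along the fingers, y is the line along which they close (so a half turn about z gives the same grasp; the last joint's range is limited). The gripper opens to 94 mm and grips with 3 to 60 N. Pads are 16 mm wide; open, the fingers measure 119 mm over their backs; the gripper's body (75 mm by 177 mm) begins 78 mm behind the grasp point.
Start: joints at [1.194, 0.087, 1.371, -0, 1.684, -0.103], TCP at [0.149, 0.53, 0.405] pointing down, gripper open.
Joint ranges: [-3.1, 3.1], [-0.76, 2.03], [0.27, 2.55], [-1.08, 4.22], [0.17, 2.65], [-2.57, 2.57]. Speed limits (rad/s): [2.79, 2.79, 3.14, 3.14, 3.14, 3.14].

### API

Orientations are given as [roll, pitch, yaw] about the fixed x, y, z axes, in that order (R = Rz(yaw) Ry(pitch) Rx(roll)).
In Python, from bench import robot gives the robot as it stands.
- The arm moves only by the tool play_rows, never from a script. Its arguments are lists of equal length, an entry for each row: "translation": the shift along the tool's x, y, z scaled (see below), a list of three; "twist": the turn, a rotation vector about the tool's x, y, z scaled (see below), a list of three; "gripper": the opening, from -1 (shut) to 1 (fully open). A call has 1 to 8 rows; each row shifts and turns the commanded pose from where the row before left it, along the tool's axes as they then stand; what a row does not reach is not made up. The controller multiplies each number of a shift by 0.04 m and each number of a turn by 0.1 rad. A row lasts 1/10 s, in which the tool goes at most 50 mm and 8.59 degrees, less where a joint would pass 70% of its speed; a pose out of reach is approached as far as the arm can. A call with a number of a shift or a turn outside -1 to 1 is refused whole. A call with a gripper value outside its range is refused whole. The fingers move at their own pace and stop on an object; the grip force is fixed at half the most. Time passes only in rows, so rows that do not move let the fingers close. It gives the time, the measured TCP pose, the force, the opening and the grip force at its end, in the units of the state.
- robot.get_obs(): the state, without advancing time (a new reading comes with each control period).
- robot.snapshot(name): name is "side" or "top" or "wrist"; returns the picture (480x640x3 uint8, red, green, blue); there is no depth.
- robot.camera_model(name): a dict with "camera_matrix" (3x3 intrinsics, pixels), "k1" (the pictures are not rectified: a ray, as slopes to the right and down, at radius r is drawn at 1 + k1 r^2 times it, then the intrinsics apply), "rvec" (rotation vector, rad) and "tvec" (3), from world to camera coordinates, as OpenCV has them. Camera axes: x right, y down, z forward; pixel columns grow to the right and rows downward; lengths in m; the calibration is good to about 2 mm. A picture is of the moment at which its call begins: read the wrist's pose just before it. camera_model takes no time and is no camera call; for the wrist camera it gives the pose at the moment of the call.
- robot.close_job(): hands the job in; it is judged then, once.
Trained networks look in the newest picture that a camera, given by its name, has taken for a name from the list of things; names that differ only in an ending like _2 or _b are one class to them, and where a whole thing is asked for, a point or a joint stands for the part that bears it (a point fixed in the world has none). Each returns a list of dicts, best first, with "score" (0 to 1); they miss things now and then, are a little off and sometimes report something else, mostly with a low value. They report only what shows in the picture. A call takes as long as a camera call. They do not tell look-alikes from the thing itself.
- robot.recognise(name, camera): "centre" ([x, y, z] in m, in world coordinates, good to about 4 mm: the middle of the surface that is visible of it).
- robot.spot_point(name, camera): "centre" ([x, y, z] in m, in world coordinates, good to about 4 mm: a listed point, or the origin of a listed thing).
The state is a dict: "time": time; "joint_positions": joint angles; "qvel": joint speeds; "joint_torque": joint torques, N m; "tool_pos": TCP position; "ee_rot": TCP orientation; "wrist_force": force on the tool from outside, world axes, zero at the start; "wrist_torque": the same for the moment, N m; "width": finger opening in m; "finger_force": force on a finger pad.
Only numpy, scipy, OpenCV 4.12 (cv2) and the standard library are available. Lean on these libraries where they do the work, as an engineer would, in place of code of your own. Each camera call takes 0.05 s, during which the arm holds its last target. There are 200 camera calls.

### The job

The clamping knob on the sliding jaw of the frame clamp is glued tight with bee glue: work it back and forth in small arcs until it breaks free, turn it well loose and draw the jaw fully open to its stop. Lay every loose wooden rail on the bed, square across it and with its ends even with the bed's sides, then push the jaw up until all the rails are packed tight side by side against the fence, and turn the knob back to its tight position. Leave the jar, brush and bowl where they are.

Things in the scene. Friction and masses are not known exactly. Their poses are not given: they have to be found in the camera images.
- jig: Frame clamp, fixed; place and yaw vary. Flat pale wooden bed 170 mm wide (x), 350 long (y), top 20 mm above table. Origin: centre of bed's underside, z up. At its +y end a brown fence stands 22 mm above the bed, its face (square to y) at y = +145 mm. The jaw slides along y. Aluminium strips 12 mm high lie along both long sides, 88 to 102 mm from the middle line.
- fence_face (a point): Middle of the fence's face at the height of the bed's top; axes as the clamp's.
- jaw (a joint): Jaw travel in m: 0 as found; grows as it opens away from the fence (to -y) up to a stop at 0.22. The gap between jaw and fence is always 0.020 + this value. About 3 N of friction; stays where left. As found it cannot open (locked by the tight knob) until the knob is turned past about 0.8.
- jaw_face (a point): Middle of the jaw's working face (204 mm wide in x, from 1 to 31 mm above the bed); y points to the fence, square to the face. The jaw is a brown wooden block 50 mm deep in y behind this face, its top 51 mm above the table.
- handle_grip (a point): Grip point of the jaw's handle: upright pale wooden block on the jaw, 60 mm long (x), 18 thick (y), from 51 to 93 mm above the table. The point is on its middle, 76 mm above the table, 55 mm to the +x side of the clamp's middle line, 25 mm behind the jaw's face. Pinch across y from above.
- knob (a joint): Knob angle in rad: about 0 is tight; positive = counter-clockwise from above = looser. As found it is glued and moves only 0.32 either way, to hard stops. Only alternate swings, each past 0.25 on the other side than the last, loosen it; after 3 to 6 of them, the last to the + side, it turns freely from -0.36 to 1.5 and does not seize again. Over 1.0 is well loose, under 0.15 tight again.
- knob_grip (a point): Grip point on the knob's vertical axis, middle of a black wing 56 mm long, 16 thick, from 65 to 97 mm above the table; 81 mm above the table, 55 mm to the -x side of the clamp's middle line, 25 mm behind the jaw's face. The wing's length is this point's x: pinch along its y. The point turns with the knob (at 0 its x is parallel to the clamp's x) and rides on the jaw.
- rail1: A pale wooden frame rail: square bar 28 x 28 mm, 134 mm long, with a 14 x 14 mm tenon at each end, 168 mm long in all, 70 g. Origin at its centre, x along its length; any of its four long sides may be up. Two to four such rails lie about on the table to the right of the clamp (some of the four may be absent).
- rail2: A pale wooden frame rail: square bar 28 x 28 mm, 134 mm long, with a 14 x 14 mm tenon at each end, 168 mm long in all, 70 g. Origin at its centre, x along its length; any of its four long sides may be up. Two to four such rails lie about on the table to the right of the clamp (some of the four may be absent).
- rail3: A pale wooden frame rail: square bar 28 x 28 mm, 134 mm long, with a 14 x 14 mm tenon at each end, 168 mm long in all, 70 g. Origin at its centre, x along its length; any of its four long sides may be up. Two to four such rails lie about on the table to the right of the clamp (some of the four may be absent).
- rail4: A pale wooden frame rail: square bar 28 x 28 mm, 134 mm long, with a 14 x 14 mm tenon at each end, 168 mm long in all, 70 g. Origin at its centre, x along its length; any of its four long sides may be up. Two to four such rails lie about on the table to the right of the clamp (some of the four may be absent).
- honey_jar: Bystander: honey jar 72 mm in diameter, 100 mm tall, beyond the clamp; origin at the centre of its underside. Leave alone.
- bench_brush: Bystander: small brush lying on the table beyond the rails. Leave alone.
- wax_bowl: Bystander: white bowl 90 mm across, 45 mm tall, beyond the clamp; origin at the centre of its underside. Leave alone.
Not all that is in view belongs to the job. Leave any black or turquoise look-alike of the rail1 alone.

How it is judged:
On the way, in this order (a step that is already met when the one before it is completed fails the run):
1. the knob has been worked free and turned loose (past 1.0 rad) (value of joint knob above 1 rad), for 0.1 s.
2. the jaw has been drawn fully open (travel over 212 mm) (value of joint jaw above 0.212 m), for 0.1 s.
3. every rail lies on the bed between fence and jaw, square across it and its ends even with the bed's sides (x of rail1 in the frame of jig between -0.012 and 0.012 m and z of rail1 in the frame of jig between 0.029 and 0.04 m and angle between the x axis of each of rail1, rail2, rail3, rail4 and the x axis of jig, either way round below 0.1 rad and x of rail2 in the frame of jig between -0.012 and 0.012 m and z of rail2 in the frame of jig between 0.029 and 0.04 m and x of rail3 in the frame of jig between -0.012 and 0.012 m and z of rail3 in the frame of jig between 0.029 and 0.04 m and x of rail4 in the frame of jig between -0.012 and 0.012 m and z of rail4 in the frame of jig between 0.029 and 0.04 m and y of each of rail1, rail2, rail3, rail4 in the frame of jig below 0.135 m and y of each of rail1, rail2, rail3, rail4 in the frame of jaw_face above 0.01 m), for 0.2 s.
4. the jaw has been pushed up so that the rails are packed against the fence (all of step 3 and y of any of rail1, rail2, rail3, rail4 in the frame of jig above 0.126 m and y of any of rail1, rail2, rail3, rail4 in the frame of jaw_face below 0.019 m and (horizontal distance between rail1 and rail2 below 0.04 m or horizontal distance between rail1 and rail3 below 0.04 m or horizontal distance between rail1 and rail4 below 0.04 m) and (horizontal distance between rail2 and rail1 below 0.04 m or horizontal distance between rail2 and rail3 below 0.04 m or horizontal distance between rail2 and rail4 below 0.04 m) and (horizontal distance between rail3 and rail1 below 0.04 m or horizontal distance between rail3 and rail2 below 0.04 m or horizontal distance between rail3 and rail4 below 0.04 m) and (horizontal distance between rail4 and rail1 below 0.04 m or horizontal distance between rail4 and rail2 below 0.04 m or horizontal distance between rail4 and rail3 below 0.04 m) and value of joint jaw below 0.1 m), for 0.2 s.
5. the knob has been turned tight again (value of joint knob below 0.15 rad), for 0.1 s.
At the end, for the whole second after the job is handed in: Every rail on the bed, within 12 mm of its middle line and 0.1 rad of square; rails packed (neighbour centres within 40 mm, one rail within 5 mm of fence, one of jaw; jaw travel under 100 mm); knob below 0.15 rad; all at rest (all of step 4 and value of joint knob below 0.15 rad and linear speed of each of rail1, rail2, rail3, rail4 below 0.02 m/s and velocity of joint jaw between -0.01 and 0.01 m/s); the robot touches nothing.
It fails at once if the honey jar is shifted by more than 30 mm (distance of honey_jar from where it was at the start of the episode above 0.03 m).
It fails at once if the brush is shifted by more than 30 mm (distance of bench_brush from where it was at the start of the episode above 0.03 m).
It fails at once if the bowl is shifted by more than 30 mm (distance of wax_bowl from where it was at the start of the episode above 0.03 m).
Of rail1, rail2, rail3, rail4 only 2 to 4 are there at a start; the rules pass over those that are not, and their reading is None.
At some moment in a run one of rail1, rail2, rail3, rail4 may be knocked a few centimetres aside while the robot is not near it.
Once in a run the grip may slacken for a moment while it holds something.
It also fails if it takes over 210 s, if anything falls off the work surface, if the arm or the gripper's body presses on something with over 40 N, if the wrist force passes 120 N, or if a joint passes its speed limit or range.

## Working session

There is one attempt and no reset: what is moved stays moved. The work goes in short steps, Python scripts to look and compute and a tool call to move; the robot and the scene stay as the last step left them, time stands still between calls to the robot, and variables do not carry over. Pictures are saved under pics/ and viewed, at most 14 in all, crops included, and the job is handed in when it is done.

Besides the shell and the picture viewer there is one more tool, called after "Request:" as name(argument=value, ...), one argument or row to a line, values as JSON. play_rows: Moves the arm, as the interface text tells. Its arguments: {"type":"object","properties":{"translation":{"type":"array","items":{"type":"array","items":{"type":"number","minimum":-1,"maximum":1}}},"twist":{"type":"array","items":{"type":"array","items":{"type":"number","minimum":-1,"maximum":1}}},"gripper":{"type":"array","items":{"type":"number"}}},"required":["translation","twist","gripper"]}

```bash
ls; mkdir -p pics; python3 - <<'E'
from bench import robot
import cv2
o=robot.get_obs();print({k:(o[k] if not hasattr(o[k],'round') else o[k]) for k in ('time','tool_pos','ee_rot','width')})
for c in ('top','side'):
    im=robot.snapshot(c);cv2.imwrite(f'pics/{c}0.png',im[:,:,::-1])
    for n in ('rail1','knob_grip','handle_grip','fence_face','jaw_face','jig'):
        try:
            print(c,n,[(round(d['score'],2),[round(float(v),3) for v in d['centre']]) for d in robot.spot_point(n,c)])
        except Exception as e: print(n,e)
E
```

```text
pics
{'time': 0.0, 'tool_pos': array([0.14869566, 0.52940353, 0.40351487]), 'ee_rot': array([-3.13944093e+00, -1.88487549e-04,  2.86779041e+00]), 'width': 0.09357981690872874}
top rail1 [(0.9, [0.176, -0.306, 0.015]), (0.75, [0.399, -0.292, 0.016]), (0.72, [0.589, -0.183, 0.014]), (0.7, [0.505, -0.434, 0.01])]
top knob_grip [(0.48, [0.499, 0.185, 0.084])]
top handle_grip [(0.58, [0.606, 0.207, 0.074])]
top fence_face [(0.94, [0.549, 0.239, 0.026])]
top jaw_face [(0.6, [0.549, 0.221, 0.035])]
top jig [(0.83, [0.572, 0.099, -0.004])]
side rail1 [(0.63, [0.586, -0.183, 0.015]), (0.62, [0.507, -0.441, 0.017]), (0.62, [0.177, -0.306, 0.015]), (0.6, [0.401, -0.293, 0.013])]
side knob_grip [(0.62, [0.498, 0.188, 0.086]), (0.31, [0.587, -0.183, 0.012])]
side handle_grip [(0.89, [0.606, 0.212, 0.075])]
side fence_face [(0.77, [0.541, 0.239, 0.017])]
side jaw_face [(0.75, [0.547, 0.222, 0.031]), (0.49, [0.744, -0.284, 0.002])]
side jig [(0.77, [0.568, 0.099, -0.001]), (0.61, [0.546, 0.223, 0.032])]
```

View pics/top0.png

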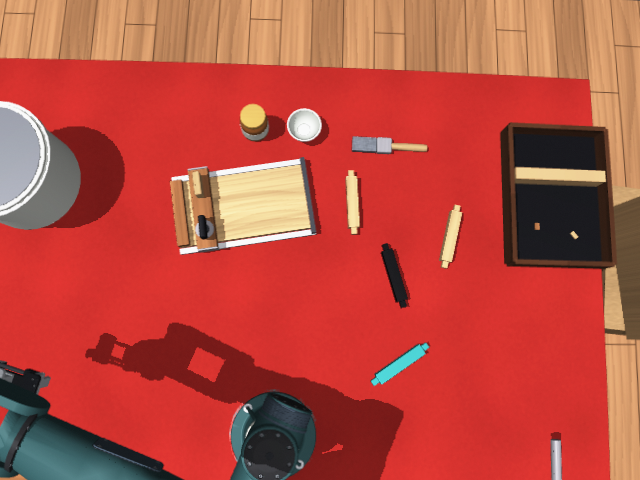

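View pics/side0.png

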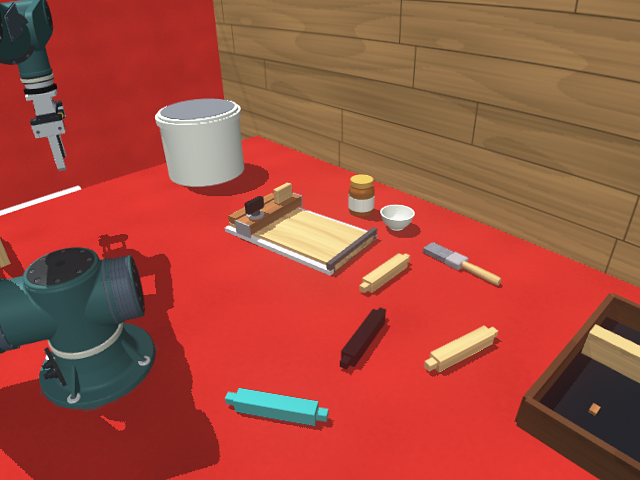

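Candidates for the rails in the top view are two pale tenoned bars at (353,202) and (452,237), a black one at (395,275), a turquoise one at (400,363), and a pale divider bar in the tray at (560,176). The two pale tenoned bars fit the description. The black and turquoise ones are look-alikes, and the divider has no tenons and is too long. I'll confirm this in a crop and measure yaws.

```bash
cat > h.py <<'E'
import numpy as np, cv2
from bench import robot
def p2w(cam,px,z,M=None):
    M=M or robot.camera_model(cam);K=np.array(M['camera_matrix']);k=M['k1']
    px=np.atleast_2d(np.array(px,float))
    u=cv2.undistortPoints(px[:,None],K,np.array([k,0,0,0.]))[:,0]
    R=cv2.Rodrigues(np.array(M['rvec'],float))[0];C=-R.T@np.array(M['tvec'],float).ravel()
    d=np.c_[u,np.ones(len(u))]@R
    return C+d*((z-C[2])/d[:,2])[:,None]
def blobs(im,z,cam,M=None,amin=300,amax=9000):
    hsv=cv2.cvtColor(im,cv2.COLOR_RGB2HSV)
    m=cv2.inRange(hsv,(12,40,120),(32,190,255))
    m=cv2.morphologyEx(m,cv2.MORPH_OPEN,np.ones((3,3),np.uint8))
    out=[]
    for c in cv2.findContours(m,cv2.RETR_EXTERNAL,cv2.CHAIN_APPROX_NONE)[0]:
        if not amin<cv2.contourArea(c)<amax: continue
        w=p2w(cam,c[:,0],z,M)[:,:2]
        (cx,cy),(a,b),t=cv2.minAreaRect((w*1000).astype(np.float32))
        if a<b:a,b,t=b,a,t+90
        t=np.radians((t+90)%180-90)
        out.append((c[:,0].mean(0).round(),[round(cx/1000,4),round(cy/1000,4)],round(a),round(b),round(t,3)))
    return out
def go(x,y,z,yaw):
    """print remaining move in row units: turn first, then shifts in tool axes after turn (z = grasp-point height)"""
    o=robot.get_obs();p=o['tool_pos'];ro=o['ee_rot']
    dy=(yaw-ro[2]+np.pi)%(2*np.pi)-np.pi
    d=np.array([x,y,z+.18])-p;c,s=np.cos(yaw),np.sin(yaw)
    print('twist z units',round(-dy/.1,2),'shift units',np.round(np.array([c*d[0]+s*d[1],s*d[0]-c*d[1],-d[2]])/.04,2),'pos',p.round(4),'rpy',np.round(ro,3))
E
python3 - <<'E'
from h import *
im=robot.snapshot('top')
for b in blobs(im,.02,'top',amin=200): print(b)
cv2.imwrite('pics/crop.png',cv2.resize(im[100:340,160:480,::-1],(800,600),interpolation=cv2.INTER_CUBIC))
E
```

```text
(array([623., 406.]), [0.0837, -0.8841], 358, 92, np.float64(-0.011))
(array([613., 300.]), [0.3543, -0.8623], 166, 53, np.float64(0.067))
(array([450., 237.]), [0.5047, -0.44], 169, 32, np.float64(-0.222))
(array([179., 213.]), [0.5441, 0.2591], 169, 28, np.float64(0.182))
(array([352., 202.]), [0.5873, -0.1851], 167, 30, np.float64(0.071))
(array([198., 209.]), [0.5564, 0.2095], 206, 66, np.float64(0.178))
(array([560., 174.]), [0.6803, -0.7407], 250, 34, np.float64(-1.57))
(array([260., 203.]), [0.5775, 0.0543], 240, 170, np.float64(-1.388))
(array([252., 116.]), [0.8109, 0.0833], 67, 66, np.float64(-1.441))
```

View pics/crop.png

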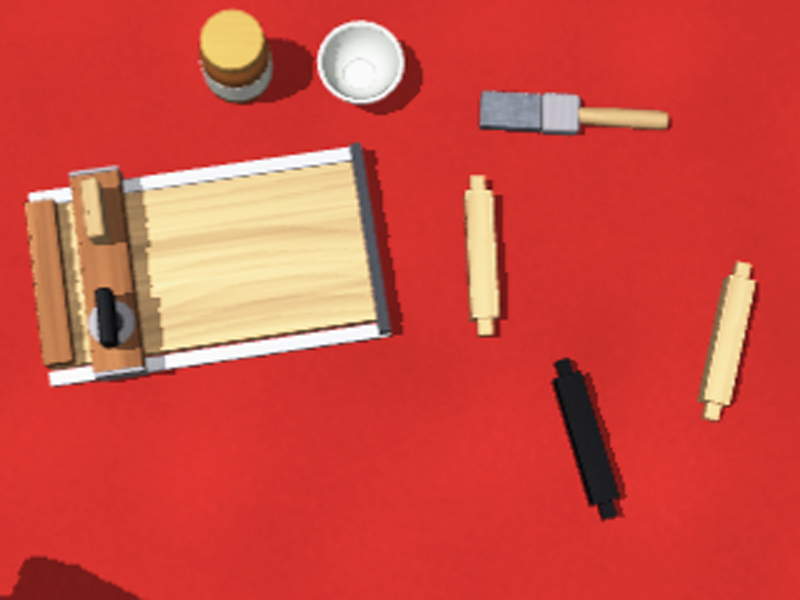

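The crop shows two pale tenoned rails at crop (482,255) and (728,340), measuring 167 and 169 mm. The black bar at (588,440) is a look-alike, and the tray bar is 250 mm long. The clamp yaw is about 0.18 rad, with the knob near (0.498,0.187) and the handle near (0.606,0.207). Next I move over the knob.

Request:
play_rows(
  translation=[
    [-0.9, -0.49, 0],
    [-0.9, -0.49, 0],
    [-0.9, -0.49, 0],
    [-0.9, -0.49, 0],
    [-0.9, -0.49, 0],
    [-0.9, -0.49, 0],
    [-0.9, -0.49, 0],
    [-0.9, -0.49, 0],
  ],
  twist=[
    [0, 0, 0],
    [0, 0, 0],
    [0, 0, 0],
    [0, 0, 0],
    [0, 0, 0],
    [0, 0, 0],
    [0, 0, 0],
    [0, 0, 0],
  ],
  gripper=[1, 1, 1, 1, 1, 1, 1, 1],
)

```text
time: 1.55
tool_pos: [0.3845, 0.2993, 0.405]
ee_rot: [3.141, 0.001, 2.868]
wrist_force: [0.2, 0.2, -0.1]
width: 0.094
finger_force: 0.0
```

Request:
play_rows(
  translation=[
    [-0.9, -0.49, 0],
    [-0.9, -0.49, 0],
    [-0.9, -0.49, 0],
    [-0.8, -0.49, 0],
    [0, 0, 0],
    [0, 0, 0],
    [0, 0, 0],
    [0, 0, 0],
  ],
  twist=[
    [0, 0, 0],
    [0, 0, 0],
    [0, 0, 0],
    [0, 0, 0],
    [0, 0, 1],
    [0, 0, 1],
    [0, 0, 1],
    [0, 0, 1],
  ],
  gripper=[1, 1, 1, 1, 1, 1, 1, 1],
)

```text
time: 2.35
tool_pos: [0.4973, 0.1871, 0.4047]
ee_rot: [3.141, -0.0, 2.463]
wrist_force: [-0.1, -0.2, 0.3]
width: 0.0939
finger_force: 0.0
```

Request:
play_rows(
  translation=[
    [0, 0, 0],
    [0, 0, 0],
    [0, 0, 0],
    [0, 0, 0],
    [0, 0, 0],
    [0, 0, 0],
    [0, 0, 0],
    [0, 0, 0],
  ],
  twist=[
    [0, 0, 1],
    [0, 0, 1],
    [0, 0, 1],
    [0, 0, 1],
    [0, 0, 1],
    [0, 0, 1],
    [0, 0, 1],
    [0, 0, 1],
  ],
  gripper=[1, 1, 1, 1, 1, 1, 1, 1],
)

```text
time: 3.15
tool_pos: [0.4972, 0.1873, 0.4047]
ee_rot: [3.141, -0.0, 1.664]
wrist_force: [-0.5, 0.2, 0.4]
width: 0.094
finger_force: 0.0
```

Request:
play_rows(
  translation=[
    [0, 0, 0],
    [0, 0, 0],
    [0, 0, 0],
    [0, 0, 0],
    [0, 0, 0],
    [0, 0, 0],
    [0, 0, 0],
    [0, 0, 0],
  ],
  twist=[
    [0, 0, 1],
    [0, 0, 1],
    [0, 0, 1],
    [0, 0, 1],
    [0, 0, 1],
    [0, 0, 1],
    [0, 0, 1],
    [0, 0, 1],
  ],
  gripper=[1, 1, 1, 1, 1, 1, 1, 1],
)

```text
time: 3.95
tool_pos: [0.4972, 0.1874, 0.4047]
ee_rot: [3.142, -0.0, 0.864]
wrist_force: [0.6, -1.1, 0.3]
width: 0.094
finger_force: 0.0
```

Request:
play_rows(
  translation=[
    [0, 0, 0],
    [0, 0, 0],
    [0, 0, 0],
    [0, 0, 0],
    [0, 0, 0],
    [0, 0, 0],
    [0, 0, 0],
    [0, 0, 0],
  ],
  twist=[
    [0, 0, 1],
    [0, 0, 1],
    [0, 0, 1],
    [0, 0, 1],
    [0, 0, 1],
    [0, 0, 1],
    [0, 0, 0.9],
    [0, 0, 0],
  ],
  gripper=[1, 1, 1, 1, 1, 1, 1, 1],
)

```text
time: 4.75
tool_pos: [0.4972, 0.1873, 0.4047]
ee_rot: [-3.142, -0.0, 0.178]
wrist_force: [-0.1, 1.4, -0.9]
width: 0.0939
finger_force: 0.0
```

```bash
python3 - <<'E'
from h import *
go(.498,.187,.081,.18)
im=robot.snapshot('wrist');cv2.imwrite('pics/w1.png',im[:,:,::-1])
for n in ('knob_grip','handle_grip','fence_face','jaw_face'):
    print(n,[(round(d['score'],2),[round(float(v),3) for v in d['centre']]) for d in robot.spot_point(n,'wrist')])
E
```

```text
twist z units -0.02 shift units [0.02 0.01 3.59] pos [0.4972 0.1873 0.4047] rpy [-3.142 -0.     0.178]
knob_grip [(0.62, [0.502, 0.186, 0.08])]
handle_grip [(0.73, [0.607, 0.209, 0.075])]
fence_face [(0.78, [0.545, 0.244, 0.021])]
jaw_face [(0.92, [0.548, 0.225, 0.031])]
```

View pics/w1.png

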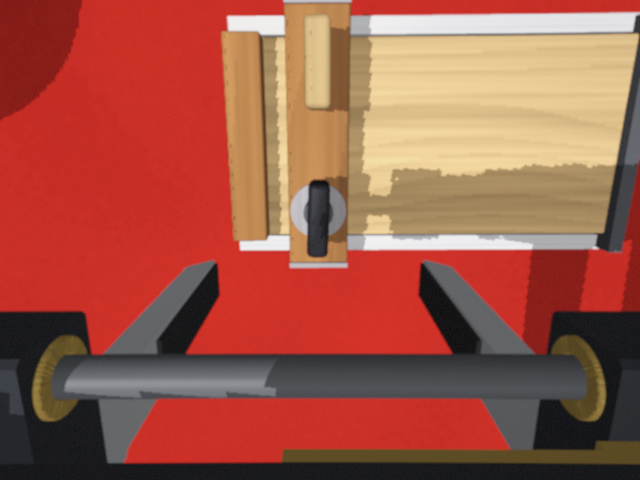

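The wrist view shows the wing at (318,218), parallel to the clamp's x, and the gripper lines up with it. I descend, grip, and rock once each way.

Request:
play_rows(
  translation=[
    [0.04, 0, 0.9],
    [0, 0, 0.9],
    [0, 0, 0.9],
    [0, 0, 0.9],
    [0, 0, 0],
    [0, 0, 0],
    [0, 0, 0],
    [0, 0, 0],
  ],
  twist=[
    [0, 0, 0],
    [0, 0, 0],
    [0, 0, 0],
    [0, 0, 0],
    [0, 0, 0],
    [0, 0, 0],
    [0, 0, 0],
    [0, 0, 0],
  ],
  gripper=[0.5, 0.0, -0.2, -0.3, -1, -1, -1, -1],
)

```text
time: 5.8
tool_pos: [0.4997, 0.1879, 0.2636]
ee_rot: [-3.141, -0.005, 0.178]
wrist_force: [0.2, 0.7, -0.4]
width: 0.0335
finger_force: 0.0
```

Request:
play_rows(
  translation=[
    [0, 0, 0],
    [0, 0, 0],
    [0, 0, 0],
    [0, 0, 0],
    [0, 0, 0],
  ],
  twist=[
    [0, 0, -1],
    [0, 0, -1],
    [0, 0, -1],
    [0, 0, -0.3],
    [0, 0, 0],
  ],
  gripper=[-1, -1, -1, -1, -1],
)

```text
time: 6.3
tool_pos: [0.4993, 0.1882, 0.2629]
ee_rot: [-3.141, -0.005, 0.507]
wrist_force: [-0.6, 2.9, 4.9]
width: 0.0223
finger_force: 30.0
```

Request:
play_rows(
  translation=[
    [0, 0, 0],
    [0, 0, 0],
    [0, 0, 0],
    [0, 0, 0],
    [0, 0, 0],
    [0, 0, 0],
    [0, 0, 0],
    [0, 0, 0],
  ],
  twist=[
    [0, 0, 1],
    [0, 0, 1],
    [0, 0, 1],
    [0, 0, 1],
    [0, 0, 1],
    [0, 0, 1],
    [0, 0, 0.6],
    [0, 0, 0],
  ],
  gripper=[-1, -1, -1, -1, -1, -1, -1, -1],
)

```text
time: 7.1
tool_pos: [0.4996, 0.1875, 0.263]
ee_rot: [-3.141, -0.004, -0.155]
wrist_force: [0.2, 0.2, 5.4]
width: 0.0217
finger_force: 30.0
```

```bash
python3 - <<'E'
from h import *
o=robot.get_obs();print(o['wrist_force'],o['wrist_torque'],o['joint_positions'])
im=robot.snapshot('wrist');cv2.imwrite('pics/w2.png',im[:,:,::-1])
E
```

```text
[0.19183301 0.17792255 5.3503413 ] [-0.02568844  0.11173774 -0.20247985] [ 2.53076555e-01  1.21498451e-01  1.61949260e+00 -1.25080411e-03
  1.39630562e+00  1.97914827e+00]
```

View pics/w2.png

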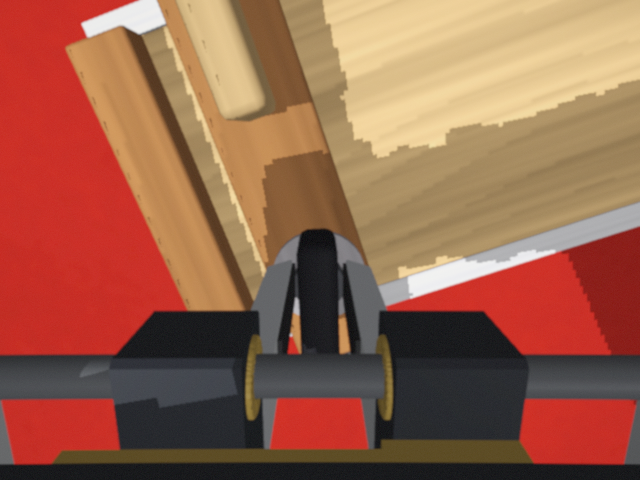

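The wing sits vertical between the fingers at (318,290), so it follows the grip. I keep rocking.

Request:
play_rows(
  translation=[
    [0, 0, 0],
    [0, 0, 0],
    [0, 0, 0],
    [0, 0, 0],
    [0, 0, 0],
    [0, 0, 0],
    [0, 0, 0],
    [0, 0, 0],
  ],
  twist=[
    [0, 0, -1],
    [0, 0, -1],
    [0, 0, -1],
    [0, 0, -1],
    [0, 0, -1],
    [0, 0, -1],
    [0, 0, -0.6],
    [0, 0, 0],
  ],
  gripper=[-1, -1, -1, -1, -1, -1, -1, -1],
)

```text
time: 7.95
tool_pos: [0.4994, 0.1882, 0.263]
ee_rot: [-3.141, -0.005, 0.507]
wrist_force: [-0.1, 1.5, 5.4]
width: 0.022
finger_force: 30.0
```

```bash
python3 - <<'E'
from h import *
o=robot.get_obs();print(o['wrist_force'],o['wrist_torque'],o['width'])
im=robot.snapshot('wrist');cv2.imwrite('pics/w3.png',im[:,:,::-1])
E
```

```text
[-0.10909329  1.53386543  5.41553637] [ 0.45437164  0.18249836 -0.39862626] 0.022034714081238763
```

View pics/w3.png

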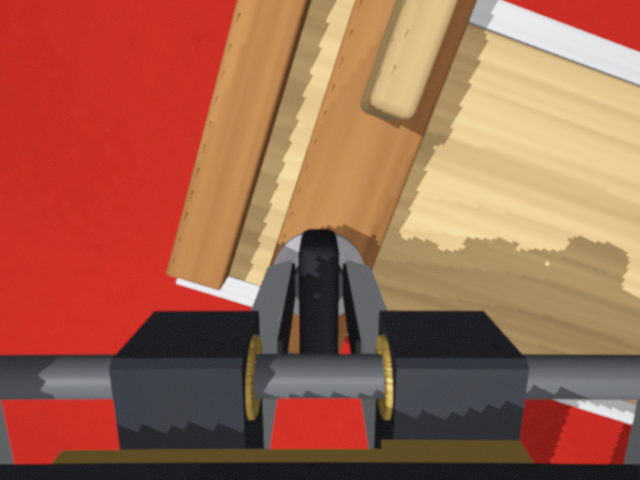

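The wing follows the gripper on both sides. Two more full cycles, then turn it loose.

Request:
play_rows(
  translation=[
    [0, 0, 0],
    [0, 0, 0],
    [0, 0, 0],
    [0, 0, 0],
    [0, 0, 0],
    [0, 0, 0],
    [0, 0, 0],
    [0, 0, 0],
  ],
  twist=[
    [0, 0, 1],
    [0, 0, 1],
    [0, 0, 1],
    [0, 0, 1],
    [0, 0, 1],
    [0, 0, 1],
    [0, 0, 0.6],
    [0, 0, 0],
  ],
  gripper=[-1, -1, -1, -1, -1, -1, -1, -1],
)

```text
time: 8.8
tool_pos: [0.4995, 0.1875, 0.2629]
ee_rot: [-3.141, -0.004, -0.154]
wrist_force: [-0.2, -1.4, 6.0]
width: 0.0217
finger_force: 30.0
```

Request:
play_rows(
  translation=[
    [0, 0, 0],
    [0, 0, 0],
    [0, 0, 0],
    [0, 0, 0],
    [0, 0, 0],
    [0, 0, 0],
    [0, 0, 0],
    [0, 0, 0],
  ],
  twist=[
    [0, 0, -1],
    [0, 0, -1],
    [0, 0, -1],
    [0, 0, -1],
    [0, 0, -1],
    [0, 0, -1],
    [0, 0, -0.6],
    [0, 0, 0],
  ],
  gripper=[-1, -1, -1, -1, -1, -1, -1, -1],
)

```text
time: 9.6
tool_pos: [0.4994, 0.1882, 0.2629]
ee_rot: [-3.141, -0.005, 0.507]
wrist_force: [-0.7, 3.4, 4.6]
width: 0.0222
finger_force: 30.0
```

Request:
play_rows(
  translation=[
    [0, 0, 0],
    [0, 0, 0],
    [0, 0, 0],
    [0, 0, 0],
    [0, 0, 0],
    [0, 0, 0],
    [0, 0, 0],
    [0, 0, 0],
  ],
  twist=[
    [0, 0, 1],
    [0, 0, 1],
    [0, 0, 1],
    [0, 0, 1],
    [0, 0, 1],
    [0, 0, 1],
    [0, 0, 0.6],
    [0, 0, 0],
  ],
  gripper=[-1, -1, -1, -1, -1, -1, -1, -1],
)

```text
time: 10.4
tool_pos: [0.4995, 0.1875, 0.263]
ee_rot: [-3.141, -0.005, -0.154]
wrist_force: [-0.9, -0.5, 5.8]
width: 0.0219
finger_force: 30.0
```

Request:
play_rows(
  translation=[
    [0, 0, 0],
    [0, 0, 0],
    [0, 0, 0],
    [0, 0, 0],
    [0, 0, 0],
    [0, 0, 0],
    [0, 0, 0],
    [0, 0, 0],
  ],
  twist=[
    [0, 0, -1],
    [0, 0, -1],
    [0, 0, -1],
    [0, 0, -1],
    [0, 0, -1],
    [0, 0, -1],
    [0, 0, -0.6],
    [0, 0, 0],
  ],
  gripper=[-1, -1, -1, -1, -1, -1, -1, -1],
)

```text
time: 11.2
tool_pos: [0.4994, 0.1882, 0.263]
ee_rot: [-3.142, -0.005, 0.508]
wrist_force: [-1.0, 2.4, 6.0]
width: 0.0221
finger_force: 30.0
```

Request:
play_rows(
  translation=[
    [0, 0, 0],
    [0, 0, 0],
    [0, 0, 0],
    [0, 0, 0],
    [0, 0, 0],
    [0, 0, 0],
    [0, 0, 0],
    [0, 0, 0],
  ],
  twist=[
    [0, 0, -1],
    [0, 0, -1],
    [0, 0, -1],
    [0, 0, -1],
    [0, 0, -1],
    [0, 0, -1],
    [0, 0, -1],
    [0, 0, -1],
  ],
  gripper=[-1, -1, -1, -1, -1, -1, -1, -1],
)

```text
time: 12.0
tool_pos: [0.4988, 0.1883, 0.2629]
ee_rot: [3.141, -0.003, 1.311]
wrist_force: [-2.9, 2.0, 7.9]
width: 0.0221
finger_force: 30.0
```

Request:
play_rows(
  translation=[
    [0, 0, 0],
    [0, 0, 0],
    [0, 0, 0],
  ],
  twist=[
    [0, 0, -1],
    [0, 0, -0.8],
    [0, 0, 0],
  ],
  gripper=[-1, -1, -1],
)

```text
time: 12.3
tool_pos: [0.4986, 0.1883, 0.2629]
ee_rot: [3.141, -0.002, 1.488]
wrist_force: [-3.3, 2.0, 7.6]
width: 0.0219
finger_force: 30.0
```

```bash
python3 - <<'E'
from h import *
o=robot.get_obs();print(o['wrist_force'],o['wrist_torque'],o['width'])
im=robot.snapshot('wrist');cv2.imwrite('pics/w4.png',im[:,:,::-1])
E
```

```text
[-3.33789257  2.03585813  7.61438818] [0.37584758 0.73619351 0.00885559] 0.021925690638674618
```

View pics/w4.png

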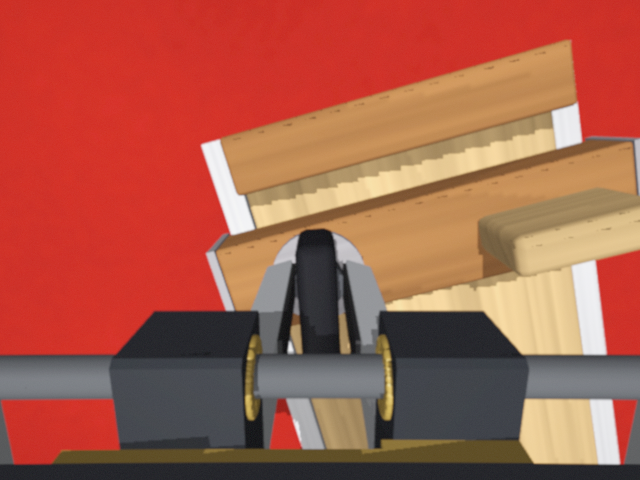

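The knob has turned with the gripper to about 1.3 rad. Now release, lift, turn back, and go to the handle.

Request:
play_rows(
  translation=[
    [0, 0, 0],
    [0, 0, 0],
    [0, 0, 0],
    [0, 0, -0.75],
    [0, 0, -0.75],
    [0, 0, 0],
    [0, 0, 0],
    [0, 0, 0],
  ],
  twist=[
    [0, 0, 0],
    [0, 0, 0],
    [0, 0, 0],
    [0, 0, 0],
    [0, 0, 0],
    [0, 0, 1],
    [0, 0, 1],
    [0, 0, 1],
  ],
  gripper=[0.3, 0.3, 0.3, 0.3, 0.3, 0.3, 0.3, 0.3],
)

```text
time: 13.15
tool_pos: [0.4988, 0.1874, 0.3207]
ee_rot: [3.141, 0.0, 1.183]
wrist_force: [0.4, 0.5, -0.1]
width: 0.0608
finger_force: 0.0
```

Request:
play_rows(
  translation=[
    [0, 0, 0],
    [0, 0, 0],
    [0, 0, 0],
    [0, 0, 0],
    [0, 0, 0],
    [0, 0, 0],
    [0, 0, 0],
    [0, 0, 0],
  ],
  twist=[
    [0, 0, 1],
    [0, 0, 1],
    [0, 0, 1],
    [0, 0, 1],
    [0, 0, 1],
    [0, 0, 1],
    [0, 0, 1],
    [0, 0, 1],
  ],
  gripper=[0.3, 0.3, 0.3, 0.3, 0.3, 0.3, 0.3, 0.3],
)

```text
time: 13.95
tool_pos: [0.4988, 0.1874, 0.3202]
ee_rot: [3.141, 0.001, 0.383]
wrist_force: [0.4, 0.2, 0.0]
width: 0.0613
finger_force: 0.0
```

Request:
play_rows(
  translation=[
    [0, 0, 0],
    [0, 0, 0],
    [0, 0, 0],
    [0.91, 0, 0],
    [0.91, 0, 0],
    [0.92, 0, 0],
    [0, 0, 0],
  ],
  twist=[
    [0, 0, 1],
    [0, 0, 1],
    [0, 0, 0.1],
    [0, 0, 0],
    [0, 0, 0],
    [0, 0, 0],
    [0, 0, 0],
  ],
  gripper=[0.3, 0.3, 0.3, 0.3, 0.3, 0.3, 0.3],
)

```text
time: 14.65
tool_pos: [0.6097, 0.207, 0.318]
ee_rot: [3.141, 0.001, 0.178]
wrist_force: [0.3, -0.0, -0.1]
width: 0.061
finger_force: 0.0
```

```bash
python3 - <<'E'
from h import *
print(robot.get_obs()['width'])
go(.6065,.208,.077,.18)
im=robot.snapshot('wrist')
for n in ('knob_grip','handle_grip','jaw_face'):
    print(n,[(round(d['score'],2),[round(float(v),3) for v in d['centre']]) for d in robot.spot_point(n,'wrist')])
E
```

```text
0.06103630093848348
twist z units -0.02 shift units [-0.07 -0.04  1.53] pos [0.6097 0.207  0.318 ] rpy [3.141e+00 1.000e-03 1.780e-01]
knob_grip [(0.76, [0.502, 0.187, 0.081])]
handle_grip [(0.88, [0.607, 0.205, 0.078])]
jaw_face [(0.6, [0.549, 0.221, 0.033])]
```

Request:
play_rows(
  translation=[
    [0, 0, 0.75],
    [0, 0, 0.75],
    [0, 0, 0],
    [0, 0, 0],
    [0, 0, 0],
    [0, 0, 0],
    [0, 0, 0],
    [0, 0, 0],
  ],
  twist=[
    [0, 0, 0],
    [0, 0, 0],
    [0, 0, 0],
    [0, 0, 0],
    [0, 0, 0],
    [0, 0, 0],
    [0, 0, 0],
    [0, 0, 0],
  ],
  gripper=[0.3, 0.3, -1, -1, -1, -1, -1, -1],
)

```text
time: 15.65
tool_pos: [0.6069, 0.2069, 0.2619]
ee_rot: [3.141, -0.002, 0.178]
wrist_force: [0.1, 0.0, 2.3]
width: 0.0179
finger_force: 30.0
```

Request:
play_rows(
  translation=[
    [0, 0.3, 0],
    [0, 0.5, 0],
    [0, 0.5, 0],
    [0, 0.5, 0],
    [0, 0.5, 0],
    [0, 0.5, 0],
    [0, 0.5, 0],
    [0, 0.5, 0],
  ],
  twist=[
    [0, 0, 0],
    [0, 0, 0],
    [0, 0, 0],
    [0, 0, 0],
    [0, 0, 0],
    [0, 0, 0],
    [0, 0, 0],
    [0, 0, 0],
  ],
  gripper=[-1, -1, -1, -1, -1, -1, -1, -1],
)

```text
time: 16.45
tool_pos: [0.6341, 0.0577, 0.262]
ee_rot: [-3.139, -0.004, 0.179]
wrist_force: [1.9, 5.5, 1.3]
width: 0.0177
finger_force: 30.0
```

Request:
play_rows(
  translation=[
    [0, 0.5, 0],
    [0, 0.5, 0],
    [0, 0.4, 0],
    [0, 0.2, 0],
    [0, 0, 0],
    [0, 0, 0],
  ],
  twist=[
    [0, 0, 0],
    [0, 0, 0],
    [0, 0, 0],
    [0, 0, 0],
    [0, 0, 0],
    [0, 0, 0],
  ],
  gripper=[-1, -1, -1, -1, -1, -1],
)

```text
time: 17.05
tool_pos: [0.6457, -0.0065, 0.2619]
ee_rot: [3.139, -0.004, 0.177]
wrist_force: [4.6, -2.6, 3.3]
width: 0.0177
finger_force: 30.0
```

Request:
play_rows(
  translation=[
    [0, 0.07, 0],
    [0, 0, 0],
    [0, 0, 0],
    [0, 0, 0],
    [0, 0, -1],
    [0, 0, -1],
    [-0.44, 0.82, -0.2],
    [-0.44, 0.82, -0.2],
  ],
  twist=[
    [0, 0, 0],
    [0, 0, 0],
    [0, 0, 0],
    [0, 0, 0],
    [0, 0, 0],
    [0, 0, 0],
    [0, 0, 0],
    [0, 0, 0],
  ],
  gripper=[-1, 0.2, 0.2, 0.2, 0.2, 0.2, 0.2, 0.2],
)

```text
time: 17.85
tool_pos: [0.622, -0.079, 0.3582]
ee_rot: [3.14, -0.001, 0.18]
wrist_force: [-0.3, -0.2, -0.6]
width: 0.0564
finger_force: 0.0
```

Request:
play_rows(
  translation=[
    [-0.44, 0.82, 0],
    [-0.44, 0.82, 0],
    [-0.44, 0.82, 0],
    [0, 0, 0],
    [0, 0, 0],
    [0, 0, 0],
  ],
  twist=[
    [0, 0, 0],
    [0, 0, 0],
    [0, 0, 0],
    [0, 0, 1],
    [0, 0, 0.07],
    [0, 0, 0],
  ],
  gripper=[0.2, 0.2, 0.2, 0.2, 0.2, 0.2],
)

```text
time: 18.45
tool_pos: [0.5876, -0.1851, 0.3561]
ee_rot: [-3.141, 0.001, 0.073]
wrist_force: [-0.7, 0.5, -0.6]
width: 0.0566
finger_force: 0.0
```

```bash
python3 - <<'E'
from h import *
M=robot.camera_model('wrist');im=robot.snapshot('wrist')
for b in blobs(im,.028,'wrist',M,2000,60000): print(b)
print([(round(d['score'],2),[round(float(v),3) for v in d['centre']]) for d in robot.spot_point('rail1','wrist')])
im=robot.snapshot('top')
for b in blobs(im,.028,'top',amin=200): print(b)
for n in ('jaw_face','handle_grip','knob_grip','jig'):
    print(n,[(round(d['score'],2),[round(float(v),3) for v in d['centre']]) for d in robot.spot_point(n,'top')])
go(.588,-.184,.024,.071)
E
```

```text
(array([316., 207.]), [0.5895, -0.1836], 164, 28, np.float64(0.068))
(array([144., 182.]), [0.5996, -0.0528], 165, 17, np.float64(0.182))
(array([ 52., 178.]), [0.5964, 0.0273], 188, 116, np.float64(0.179))
(array([539.,  17.]), [0.7394, -0.3272], 93, 19, np.float64(1.55))
[(0.82, [0.587, -0.182, 0.012]), (0.79, [0.508, -0.439, 0.016]), (0.58, [0.401, -0.295, 0.014])]
(array([ 14., 474.]), [-0.1097, 0.6175], 70, 23, np.float64(-1.521))
(array([623., 406.]), [0.0858, -0.8794], 358, 91, np.float64(-0.011))
(array([613., 300.]), [0.3538, -0.8578], 165, 53, np.float64(0.067))
(array([451., 236.]), [0.5025, -0.4401], 167, 27, np.float64(-0.221))
(array([353., 202.]), [0.5811, -0.1846], 68, 28, np.float64(0.016))
(array([179., 212.]), [0.5426, 0.2572], 169, 29, np.float64(0.183))
(array([560., 174.]), [0.6783, -0.7358], 251, 34, np.float64(-1.568))
(array([253., 199.]), [0.5767, 0.0891], 308, 206, np.float64(-1.39))
(array([252., 120.]), [0.8024, 0.0849], 77, 66, np.float64(-0.45))
jaw_face [(0.56, [0.589, 0.009, 0.037])]
handle_grip [(0.67, [0.648, -0.005, 0.076])]
knob_grip [(0.48, [0.54, -0.027, 0.083])]
jig [(0.85, [0.571, 0.097, -0.002])]
twist z units 0.01 shift units [ 0.   -0.02  3.82] pos [ 0.5879 -0.1847  0.3567] rpy [-3.142  0.     0.072]
```

Request:
play_rows(
  translation=[
    [0.04, -0.03, 0.95],
    [0, 0, 0.95],
    [0, 0, 0.95],
    [0, 0, 0.97],
    [0, 0, 0],
    [0, 0, 0],
    [0, 0, 0],
    [0, 0, 0],
  ],
  twist=[
    [0, 0, 0],
    [0, 0, 0],
    [0, 0, 0],
    [0, 0, 0],
    [0, 0, 0],
    [0, 0, 0],
    [0, 0, 0],
    [0, 0, 0],
  ],
  gripper=[0.2, 0.2, 0.2, 0.2, 0.2, -1, -1, -1],
)

```text
time: 19.6
tool_pos: [0.5894, -0.1839, 0.2043]
ee_rot: [3.141, -0.001, 0.071]
wrist_force: [0.1, 0.5, 0.4]
width: 0.0358
finger_force: 0.0
```

Request:
play_rows(
  translation=[
    [0, 0, 0],
    [0, 0, 0],
    [0, 0, -0.85],
    [0, 0, -0.9],
    [0, 0, -0.9],
    [0, 0, -0.9],
    [0, 0, 0],
    [0, 0, 0],
  ],
  twist=[
    [0, 0, 0],
    [0, 0, 0],
    [0, 0, 0],
    [0, 0, 0],
    [0, 0, 0],
    [0, 0, 0],
    [0, 0, -1],
    [0, 0, -0.08],
  ],
  gripper=[-1, -1, -1, -1, -1, -1, -1, -1],
)

```text
time: 20.4
tool_pos: [0.5893, -0.184, 0.3477]
ee_rot: [3.14, -0.003, 0.179]
wrist_force: [-0.3, 0.2, -1.5]
width: 0.0281
finger_force: 30.0
```

Request:
play_rows(
  translation=[
    [0.1, -0.92, 0],
    [0.1, -0.92, 0],
    [0.1, -0.92, 0],
    [0.1, -0.92, 0],
    [0.1, -0.92, 0],
    [0.1, -0.92, 0],
    [0.1, -0.92, 0],
    [0.05, -0.92, 0],
  ],
  twist=[
    [0, 0, 0],
    [0, 0, 0],
    [0, 0, 0],
    [0, 0, 0],
    [0, 0, 0],
    [0, 0, 0],
    [0, 0, 0],
    [0, 0, 0],
  ],
  gripper=[-1, -1, -1, -1, -1, -1, -1, -1],
)

```text
time: 21.2
tool_pos: [0.5658, 0.1124, 0.3439]
ee_rot: [-3.141, 0.003, 0.177]
wrist_force: [-0.6, 0.1, -0.0]
width: 0.0277
finger_force: 30.0
```

Request:
play_rows(
  translation=[
    [0, -0.92, 0],
    [0, -0.87, 0],
    [0, 0, 0],
    [0, 0, 0],
  ],
  twist=[
    [0, 0, 0],
    [0, 0, 0],
    [0, 0, 0],
    [0, 0, 0],
  ],
  gripper=[-1, -1, -1, -1],
)

```text
time: 21.6
tool_pos: [0.5533, 0.1819, 0.3443]
ee_rot: [3.141, 0.003, 0.179]
wrist_force: [0.8, -0.3, -1.0]
width: 0.0274
finger_force: 30.0
```

```bash
python3 - <<'E'
from h import *
print(robot.get_obs()['width'],robot.get_obs()['finger_force'])
go(.555,.182,.0445,.181)
M=robot.camera_model('wrist');im=robot.snapshot('wrist');cv2.imwrite('pics/w5.png',im[:,:,::-1])
E
```

```text
0.02739545853199356 29.99902367591858
twist z units -0.02 shift units [0.04 0.01 3.  ] pos [0.5533 0.1819 0.3443] rpy [3.141e+00 3.000e-03 1.790e-01]
```

View pics/w5.png

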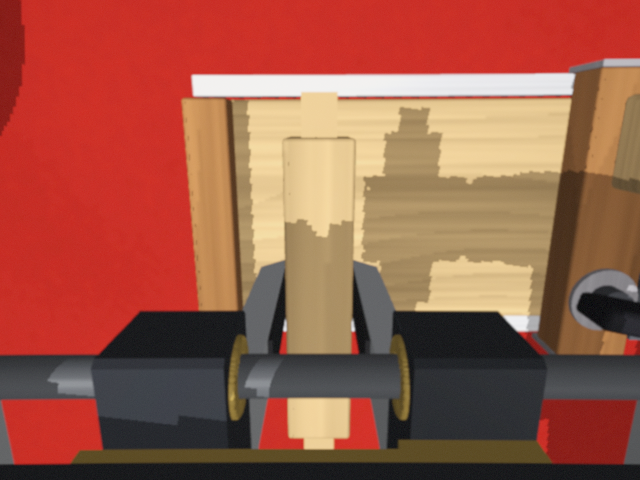

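The rail is held straight at (320,270), and the slot ahead of the open jaw is clear. I lower it and release.

Request:
play_rows(
  translation=[
    [0.04, 0, 0.9],
    [0, 0, 0.9],
    [0, 0, 0.8],
    [0, 0, 0.38],
    [0, 0, 0],
    [0, 0, 0],
    [0, 0, 0],
  ],
  twist=[
    [0, 0, 0],
    [0, 0, 0],
    [0, 0, 0],
    [0, 0, 0],
    [0, 0, 0],
    [0, 0, 0],
    [0, 0, 0],
  ],
  gripper=[-1, -1, -1, -1, -1, -1, -1],
)

```text
time: 22.35
tool_pos: [0.5558, 0.1813, 0.2277]
ee_rot: [-3.142, -0.002, 0.178]
wrist_force: [-0.2, -0.9, 0.1]
width: 0.0278
finger_force: 30.0
```

Request:
play_rows(
  translation=[
    [0, 0, 0.03],
    [0, 0, 0],
    [0, 0, 0],
    [0, 0, 0],
    [0, 0, -0.7],
    [0, 0, -0.9],
    [0, 0, -0.9],
    [0, 0, -0.9],
  ],
  twist=[
    [0, 0, 0],
    [0, 0, 0],
    [0, 0, 0],
    [0, 0, 0],
    [0, 0, 0],
    [0, 0, 0],
    [0, 0, 0],
    [0, 0, 0],
  ],
  gripper=[-1, 0.1, 0.1, 0.1, 0.1, 0.1, 0.1, 0.1],
)

```text
time: 23.15
tool_pos: [0.555, 0.1818, 0.3629]
ee_rot: [-3.142, -0.0, 0.179]
wrist_force: [0.0, 0.0, -0.3]
width: 0.0515
finger_force: 0.0
```

```bash
python3 - <<'E'
from h import *
go(.505,-.4395,.16,-.221)
im=robot.snapshot('top')
for b in blobs(im,.028,'top',amin=200,amax=1500): print(b)
print([(round(d['score'],2),[round(float(v),3) for v in d['centre']]) for d in robot.spot_point('rail1','top')])
E
```

```text
twist z units 4.0 shift units [ 2.19 15.43  0.57] pos [0.555  0.1818 0.3629] rpy [-3.142 -0.     0.179]
(array([ 14., 474.]), [-0.1097, 0.6175], 70, 23, np.float64(-1.521))
(array([613., 300.]), [0.3539, -0.8579], 165, 53, np.float64(0.067))
(array([450., 237.]), [0.5033, -0.4379], 168, 33, np.float64(-0.222))
(array([179., 217.]), [0.5304, 0.255], 71, 29, np.float64(0.177))
(array([192., 214.]), [0.5415, 0.2235], 79, 31, np.float64(0.185))
(array([560., 174.]), [0.6782, -0.7357], 251, 34, np.float64(-1.569))
(array([302., 199.]), [0.5898, -0.0511], 177, 28, np.float64(0.17))
(array([252., 120.]), [0.8024, 0.0849], 77, 66, np.float64(-0.45))
[(0.83, [0.506, -0.432, 0.013]), (0.83, [0.179, -0.306, 0.014]), (0.64, [0.552, 0.18, 0.031]), (0.61, [0.399, -0.29, 0.016]), (0.41, [0.647, -0.006, 0.076])]
```

Request:
play_rows(
  translation=[
    [0, 0, 0],
    [0, 0, 0],
    [0, 0, 0],
    [0, 0, 0],
    [0.13, 0.91, 0],
    [0.13, 0.91, 0],
    [0.13, 0.91, 0],
    [0.13, 0.91, 0],
  ],
  twist=[
    [0, 0, 1],
    [0, 0, 1],
    [0, 0, 1],
    [0, 0, 1],
    [0, 0, 0],
    [0, 0, 0],
    [0, 0, 0],
    [0, 0, 0],
  ],
  gripper=[0.2, 0.2, 0.2, 0.2, 0.2, 0.2, 0.2, 0.2],
)

```text
time: 24.05
tool_pos: [0.5431, 0.0341, 0.3601]
ee_rot: [3.141, 0.002, -0.221]
wrist_force: [0.9, 0.2, 0.9]
width: 0.0563
finger_force: 0.0
```

Request:
play_rows(
  translation=[
    [0.13, 0.91, 0],
    [0.13, 0.91, 0],
    [0.13, 0.91, 0],
    [0.13, 0.91, 0],
    [0.13, 0.91, 0],
    [0.13, 0.91, 0],
    [0.13, 0.91, 0],
    [0.13, 0.91, 0],
  ],
  twist=[
    [0, 0, 0],
    [0, 0, 0],
    [0, 0, 0],
    [0, 0, 0],
    [0, 0, 0],
    [0, 0, 0],
    [0, 0, 0],
    [0, 0, 0],
  ],
  gripper=[0.2, 0.2, 0.2, 0.2, 0.2, 0.2, 0.2, 0.2],
)

```text
time: 24.85
tool_pos: [0.5198, -0.2594, 0.3601]
ee_rot: [-3.141, 0.001, -0.221]
wrist_force: [1.0, 0.3, -0.4]
width: 0.0565
finger_force: 0.0
```

Request:
play_rows(
  translation=[
    [0.13, 0.91, 0],
    [0.13, 0.91, 0],
    [0.13, 0.91, 0],
    [0.13, 0.91, 0],
    [0.1, 0.8, 0],
    [0, 0, 0],
    [0, 0, 0],
  ],
  twist=[
    [0, 0, 0],
    [0, 0, 0],
    [0, 0, 0],
    [0, 0, 0],
    [0, 0, 0],
    [0, 0, 0],
    [0, 0, 0],
  ],
  gripper=[0.2, 0.2, 0.2, 0.2, 0.2, 0.2, 0.2],
)

```text
time: 25.55
tool_pos: [0.5052, -0.4372, 0.3597]
ee_rot: [-3.139, 0.002, -0.222]
wrist_force: [-0.0, 0.2, 0.1]
width: 0.056
finger_force: 0.0
```

```bash
python3 - <<'E'
from h import *
M=robot.camera_model('wrist');im=robot.snapshot('wrist')
B=[b for b in blobs(im,.028,'wrist',M,2000,60000)]
for b in B: print(b)
b=min(B,key=lambda b:abs(b[0][0]-320))
go(b[1][0],b[1][1],.024,b[4])
E
```

```text
(array([402., 454.]), [0.2748, -0.4622], 434, 23, np.float64(1.35))
(array([321., 205.]), [0.5076, -0.4401], 164, 29, np.float64(-0.221))
twist z units -0.0 shift units [0.07 0.08 3.91] pos [ 0.5056 -0.4363  0.3603] rpy [-3.14e+00  1.00e-03 -2.21e-01]
```

Request:
play_rows(
  translation=[
    [0.06, 0.08, 0.97],
    [0, 0, 0.97],
    [0, 0, 0.97],
    [0, 0, 0.97],
    [0, 0, 0],
    [0, 0, 0],
    [0, 0, 0],
    [0, 0, 0],
  ],
  twist=[
    [0, 0, 0],
    [0, 0, 0],
    [0, 0, 0],
    [0, 0, 0],
    [0, 0, 0],
    [0, 0, 0],
    [0, 0, 0],
    [0, 0, 0],
  ],
  gripper=[0.2, 0.2, 0.2, 0.2, 0.2, -1, -1, -1],
)

```text
time: 26.4
tool_pos: [0.5076, -0.4403, 0.208]
ee_rot: [3.14, -0.002, -0.221]
wrist_force: [-0.8, -0.0, -0.3]
width: 0.036
finger_force: 0.0
```

Request:
play_rows(
  translation=[
    [0, 0, 0],
    [0, 0, 0],
    [0, 0, 0],
    [0, 0, -0.85],
    [0, 0, -0.9],
    [0, 0, -0.9],
    [0, 0, -0.9],
    [0, 0, 0],
  ],
  twist=[
    [0, 0, 0],
    [0, 0, 0],
    [0, 0, 0],
    [0, 0, 0],
    [0, 0, 0],
    [0, 0, 0],
    [0, 0, 0],
    [0, 0, 0],
  ],
  gripper=[-1, -1, -1, -1, -1, -1, -1, -1],
)

```text
time: 27.2
tool_pos: [0.5076, -0.4412, 0.3555]
ee_rot: [3.134, -0.01, -0.221]
wrist_force: [0.6, 0.1, 0.0]
width: 0.0276
finger_force: 30.0
```

Request:
play_rows(
  translation=[
    [0, 0, 0],
    [0, 0, 0],
    [0, 0, 0],
    [0, 0, 0],
    [0, 0, 0],
    [0.26, -0.89, 0],
    [0.26, -0.89, 0],
    [0.26, -0.89, 0],
  ],
  twist=[
    [0, 0, -1],
    [0, 0, -1],
    [0, 0, -1],
    [0, 0, -1],
    [0, 0, 0],
    [0, 0, 0],
    [0, 0, 0],
    [0, 0, 0],
  ],
  gripper=[-1, -1, -1, -1, -1, -1, -1, -1],
)

```text
time: 28.0
tool_pos: [0.5186, -0.3289, 0.3465]
ee_rot: [-3.14, 0.002, 0.175]
wrist_force: [0.3, 0.3, -1.3]
width: 0.0277
finger_force: 30.0
```

Request:
play_rows(
  translation=[
    [0.26, -0.89, 0],
    [0.26, -0.89, 0],
    [0.26, -0.89, 0],
    [0.26, -0.89, 0],
    [0.26, -0.89, 0],
    [0.26, -0.89, 0],
    [0.26, -0.89, 0],
    [0.26, -0.89, 0],
  ],
  twist=[
    [0, 0, 0],
    [0, 0, 0],
    [0, 0, 0],
    [0, 0, 0],
    [0, 0, 0],
    [0, 0, 0],
    [0, 0, 0],
    [0, 0, 0],
  ],
  gripper=[-1, -1, -1, -1, -1, -1, -1, -1],
)

```text
time: 28.8
tool_pos: [0.5498, -0.0333, 0.347]
ee_rot: [-3.141, 0.001, 0.176]
wrist_force: [1.3, -0.0, -0.6]
width: 0.0279
finger_force: 30.0
```

Request:
play_rows(
  translation=[
    [0.28, -0.89, 0],
    [0.28, -0.89, 0],
    [0.28, -0.89, 0],
    [0.28, -0.89, 0],
    [0, 0, 0],
    [0, 0, 0],
  ],
  twist=[
    [0, 0, 0],
    [0, 0, 0],
    [0, 0, 0],
    [0, 0, 0],
    [0, 0, 0],
    [0, 0, 0],
  ],
  gripper=[-1, -1, -1, -1, -1, -1],
)

```text
time: 29.4
tool_pos: [0.5686, 0.114, 0.347]
ee_rot: [3.141, 0.002, 0.179]
wrist_force: [-0.2, 0.0, -0.2]
width: 0.028
finger_force: 30.0
```

```bash
python3 - <<'E'
from h import *
print(robot.get_obs()['width'],robot.get_obs()['finger_force'])
go(.5678,.1128,.0445,.181)
M=robot.camera_model('wrist');im=robot.snapshot('wrist');cv2.imwrite('pics/w6.png',im[:,:,::-1])
E
```

```text
0.027959316557157665 29.99978542327881
twist z units -0.02 shift units [-0.03  0.02  3.06] pos [0.5686 0.114  0.347 ] rpy [3.141e+00 2.000e-03 1.790e-01]
```

View pics/w6.png

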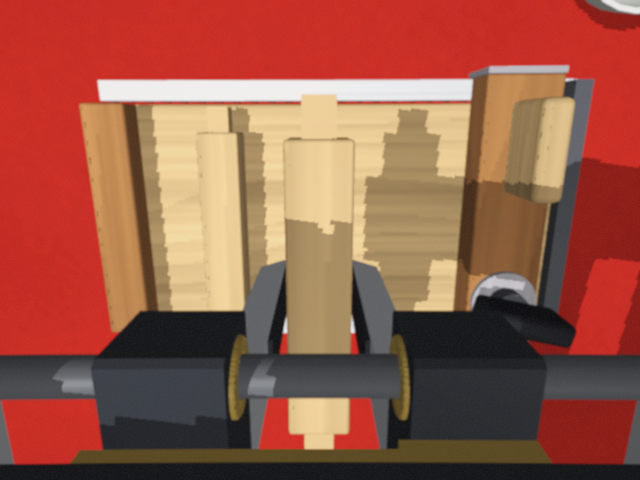

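The second rail is held straight at (320,270). The first rail lies square at (222,220), and the jaw is open on the right. I lower this one.

Request:
play_rows(
  translation=[
    [-0.03, 0.02, 0.9],
    [0, 0, 0.9],
    [0, 0, 0.85],
    [0, 0, 0.38],
    [0, 0, 0],
    [0, 0, 0],
  ],
  twist=[
    [0, 0, 0],
    [0, 0, 0],
    [0, 0, 0],
    [0, 0, 0],
    [0, 0, 0],
    [0, 0, 0],
  ],
  gripper=[-1, -1, -1, -1, -1, -1],
)

```text
time: 30.05
tool_pos: [0.5681, 0.1113, 0.2276]
ee_rot: [3.141, -0.001, 0.177]
wrist_force: [-0.4, 0.6, -1.5]
width: 0.0278
finger_force: 30.0
```

Request:
play_rows(
  translation=[
    [0, 0, 0.03],
    [0, 0, 0],
    [0, 0, 0],
    [0, 0, 0],
    [0, 0, -0.7],
    [0, 0, -0.9],
    [0, 0, -0.9],
    [0, 0, -0.9],
  ],
  twist=[
    [0, 0, 0],
    [0, 0, 0],
    [0, 0, 0],
    [0, 0, 0],
    [0, 0, 0],
    [0, 0, 0],
    [0, 0, 0],
    [0, 0, 0],
  ],
  gripper=[-1, 0.1, 0.1, 0.1, 0.1, 0.1, 0.1, 0.1],
)

```text
time: 30.85
tool_pos: [0.5676, 0.1125, 0.3634]
ee_rot: [-3.142, -0.0, 0.179]
wrist_force: [0.4, 1.4, -0.6]
width: 0.0515
finger_force: 0.0
```

Request:
play_rows(
  translation=[
    [0, 0, -0.9],
    [-0.4, 0, -0.7],
    [-0.4, 0, 0],
    [0, 0, 0],
  ],
  twist=[
    [0, 0, 0],
    [0, 0, 0],
    [0, 0, 0],
    [0, 0, 0],
  ],
  gripper=[0.1, 0.1, 0.1, 0.1],
)

```text
time: 31.25
tool_pos: [0.5353, 0.1067, 0.4281]
ee_rot: [3.141, -0.004, 0.179]
wrist_force: [0.6, 0.1, -0.5]
width: 0.0515
finger_force: 0.0
```

```bash
python3 - <<'E'
from h import *
O=np.array([.5705,.098]);t=.181;X=np.array([np.cos(t),np.sin(t)]);Y=np.array([-X[1],X[0]])
for cam in('wrist','top'):
    M=robot.camera_model(cam);im=robot.snapshot(cam)
    for n in ('rail1','handle_grip','knob_grip','jaw_face'):
        for d in robot.spot_point(n,cam):
            p=np.array(d['centre']);print(cam,n,round(d['score'],2),p.round(3),'jig',round((p[:2]-O)@X,4),round((p[:2]-O)@Y,4))
    if cam=='wrist':
        cv2.imwrite('pics/w7.png',im[:,:,::-1])
        for b in blobs(im,.048,cam,M,2000,90000): print(b)
go(.6465,-.0085,.12,.18)
E
```

```text
wrist rail1 0.95 [0.551 0.179 0.036] jig -0.0042 0.0834
wrist rail1 0.67 [0.546 0.246 0.016] jig 0.0028 0.1498
wrist rail1 0.64 [0.566 0.111 0.036] jig -0.0025 0.0135
wrist handle_grip 0.92 [ 0.643 -0.007  0.074] jig 0.0522 -0.1162
wrist knob_grip 0.6 [ 0.54  -0.026  0.082] jig -0.0523 -0.1162
wrist jaw_face 0.91 [0.584 0.01  0.032] jig -0.0022 -0.0887
(array([306., 161.]), [0.5653, 0.122], 226, 166, np.float64(-1.389))
(array([154., 163.]), [0.5427, 0.2531], 165, 29, np.float64(0.184))
(array([478., 142.]), [0.6152, -0.0173], 158, 57, np.float64(0.191))
top rail1 0.9 [ 0.178 -0.307  0.019] jig -0.4591 -0.3273
top rail1 0.7 [ 0.397 -0.292  0.019] jig -0.2412 -0.3522
top rail1 0.57 [0.556 0.182 0.035] jig 0.0006 0.085
top handle_grip 0.69 [ 0.646 -0.005  0.075] jig 0.0553 -0.1152
top knob_grip 0.6 [ 0.538 -0.028  0.083] jig -0.0548 -0.1186
top knob_grip 0.29 [ 0.573  0.098 -0.002] jig 0.0027 0.0
top jaw_face 0.59 [0.59  0.005 0.036] jig 0.0026 -0.0947
twist z units -0.01 shift units [2.19 3.33 3.13] pos [0.5366 0.1067 0.4253] rpy [-3.141e+00  1.000e-03  1.790e-01]
```

View pics/w7.png

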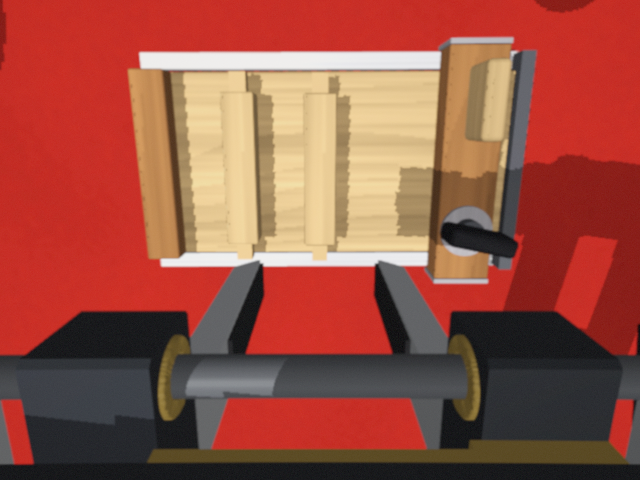

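Both rails lie square across the bed at (238,165) and (320,165), with their ends even with its sides. Now I grip the handle and push the jaw up.

Request:
play_rows(
  translation=[
    [0.55, 0.83, 0],
    [0.55, 0.83, 0],
    [0.55, 0.83, 0],
    [0.55, 0.84, 0],
    [0, 0, 0.9],
    [0, 0, 0.9],
    [0, 0, 0.9],
    [0, 0, 0.9],
  ],
  twist=[
    [0, 0, 0],
    [0, 0, 0],
    [0, 0, 0],
    [0, 0, 0],
    [0, 0, 0],
    [0, 0, 0],
    [0, 0, 0],
    [0, 0, 0],
  ],
  gripper=[0.3, 0.3, 0.3, 0.3, 0.3, 0.3, 0.3, 0.3],
)

```text
time: 32.55
tool_pos: [0.6467, -0.009, 0.2802]
ee_rot: [-3.141, -0.0, 0.178]
wrist_force: [0.3, -0.5, 0.5]
width: 0.061
finger_force: 0.0
```

Request:
play_rows(
  translation=[
    [0, 0, 0.53],
    [0, 0, 0],
    [0, 0, 0],
    [0, 0, 0],
    [0, 0, 0],
    [0, 0, 0],
    [0, 0, 0],
    [0, 0, 0],
  ],
  twist=[
    [0, 0, 0],
    [0, 0, 0],
    [0, 0, 0],
    [0, 0, 0],
    [0, 0, 0],
    [0, 0, 0],
    [0, 0, 0],
    [0, 0, 0],
  ],
  gripper=[0.3, -1, -1, -1, -1, -1, -1, -1],
)

```text
time: 33.35
tool_pos: [0.6468, -0.0083, 0.262]
ee_rot: [-3.141, -0.002, 0.179]
wrist_force: [-0.8, 2.2, 4.1]
width: 0.0176
finger_force: 30.0
```

Request:
play_rows(
  translation=[
    [0, -0.2, 0],
    [0, -0.28, 0],
    [0, -0.28, 0],
    [0, -0.28, 0],
    [0, -0.28, 0],
    [0, -0.28, 0],
    [0, -0.28, 0],
    [0, -0.28, 0],
  ],
  twist=[
    [0, 0, 0],
    [0, 0, 0],
    [0, 0, 0],
    [0, 0, 0],
    [0, 0, 0],
    [0, 0, 0],
    [0, 0, 0],
    [0, 0, 0],
  ],
  gripper=[-1, -1, -1, -1, -1, -1, -1, -1],
)

```text
time: 34.15
tool_pos: [0.6313, 0.0767, 0.262]
ee_rot: [3.14, -0.002, 0.179]
wrist_force: [-0.0, -4.1, 6.5]
width: 0.0178
finger_force: 30.0
```

Request:
play_rows(
  translation=[
    [0, -0.2, 0],
    [0, -0.2, 0],
    [0, -0.2, 0],
    [0, -0.2, 0],
    [0, -0.2, 0],
    [0, -0.2, 0],
    [0, -0.2, 0],
    [0, -0.2, 0],
  ],
  twist=[
    [0, 0, 0],
    [0, 0, 0],
    [0, 0, 0],
    [0, 0, 0],
    [0, 0, 0],
    [0, 0, 0],
    [0, 0, 0],
    [0, 0, 0],
  ],
  gripper=[-1, -1, -1, -1, -1, -1, -1, -1],
)

```text
time: 34.95
tool_pos: [0.6198, 0.1393, 0.262]
ee_rot: [3.139, -0.001, 0.179]
wrist_force: [-0.6, -5.1, 6.8]
width: 0.0176
finger_force: 30.0
```

Request:
play_rows(
  translation=[
    [0, -0.13, 0],
    [0, -0.13, 0],
    [0, -0.13, 0],
    [0, -0.13, 0],
    [0, -0.1, 0],
    [0, 0, 0],
  ],
  twist=[
    [0, 0, 0],
    [0, 0, 0],
    [0, 0, 0],
    [0, 0, 0],
    [0, 0, 0],
    [0, 0, 0],
  ],
  gripper=[-1, -1, -1, -1, -1, -1],
)

```text
time: 35.55
tool_pos: [0.6152, 0.1643, 0.262]
ee_rot: [3.141, -0.001, 0.179]
wrist_force: [-1.5, -2.6, 6.3]
width: 0.0179
finger_force: 30.0
```

Request:
play_rows(
  translation=[
    [0, -0.04, 0],
    [0, -0.04, 0],
    [0, 0, 0],
  ],
  twist=[
    [0, 0, 0],
    [0, 0, 0],
    [0, 0, 0],
  ],
  gripper=[-1, -1, -1],
)

```text
time: 35.85
tool_pos: [0.6148, 0.1669, 0.262]
ee_rot: [3.14, -0.001, 0.179]
wrist_force: [-0.4, -4.5, 6.8]
width: 0.0179
finger_force: 30.0
```

Request:
play_rows(
  translation=[
    [0, -0.04, 0],
    [0, -0.03, 0],
    [0, 0, 0],
  ],
  twist=[
    [0, 0, 0],
    [0, 0, 0],
    [0, 0, 0],
  ],
  gripper=[-1, -1, -1],
)

```text
time: 36.15
tool_pos: [0.6143, 0.1695, 0.262]
ee_rot: [3.14, -0.001, 0.179]
wrist_force: [-0.9, -4.5, 6.6]
width: 0.0179
finger_force: 30.0
```

Request:
play_rows(
  translation=[
    [0, -0.04, 0],
    [0, 0, 0],
  ],
  twist=[
    [0, 0, 0],
    [0, 0, 0],
  ],
  gripper=[-1, -1],
)

```text
time: 36.35
tool_pos: [0.614, 0.1711, 0.262]
ee_rot: [3.14, -0.001, 0.179]
wrist_force: [-0.3, -5.0, 5.6]
width: 0.0178
finger_force: 30.0
```

Request:
play_rows(
  translation=[
    [0, -0.03, 0],
    [0, 0, 0],
  ],
  twist=[
    [0, 0, 0],
    [0, 0, 0],
  ],
  gripper=[-1, -1],
)

```text
time: 36.55
tool_pos: [0.6138, 0.1722, 0.262]
ee_rot: [3.14, -0.001, 0.179]
wrist_force: [-0.1, -5.2, 5.8]
width: 0.0177
finger_force: 30.0
```

```bash
python3 - <<'E'
from h import *
im=robot.snapshot('wrist');cv2.imwrite('pics/w8.png',im[:,:,::-1])
E
```

```text
(no output)
```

View pics/w8.png

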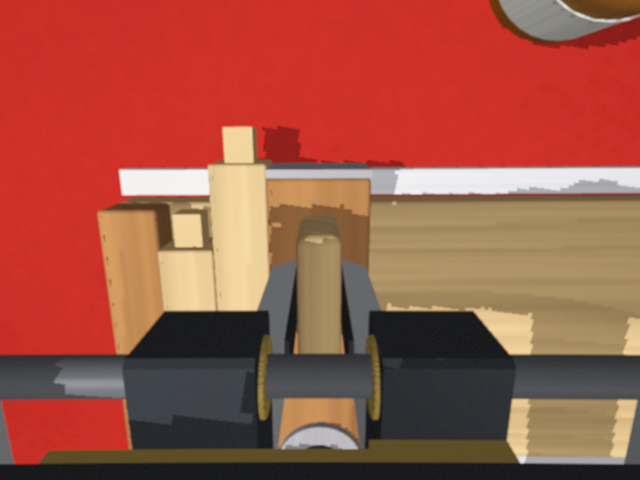

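This shows a problem: the rail next to the jaw (tenon end at (240,130)) has been knocked about 40 mm to +x, while the other (tenon end at (190,215)) is nearly in place. I keep the jaw as a guide, back it off slightly, release it, and measure from above.

Request:
play_rows(
  translation=[
    [0, 0.06, 0],
    [0, 0, 0],
    [0, 0, 0],
    [0, 0, 0],
    [0, 0, 0],
    [0, 0, -0.9],
    [0, 0, -0.9],
    [0, 0, -0.9],
  ],
  twist=[
    [0, 0, 0],
    [0, 0, 0],
    [0, 0, 0],
    [0, 0, 0],
    [0, 0, 0],
    [0, 0, 0],
    [0, 0, 0],
    [0, 0, 0],
  ],
  gripper=[-1, -1, 0.3, 0.3, 0.3, 0.3, 0.3, 0.3],
)

```text
time: 37.4
tool_pos: [0.6141, 0.1701, 0.3687]
ee_rot: [-3.141, 0.002, 0.179]
wrist_force: [-0.2, -0.5, 0.4]
width: 0.0601
finger_force: 0.0
```

Request:
play_rows(
  translation=[
    [-0.7, 0, -0.7],
    [-0.7, 0, -0.7],
    [0, 0, 0],
    [0, 0, 0],
  ],
  twist=[
    [0, 0, 0],
    [0, 0, 0],
    [0, 0, 0],
    [0, 0, 0],
  ],
  gripper=[0.3, -1, -1, -1],
)

```text
time: 37.8
tool_pos: [0.559, 0.1601, 0.4251]
ee_rot: [-3.141, -0.002, 0.179]
wrist_force: [-0.1, -0.1, 0.3]
width: 0.0404
finger_force: 0.0
```

```bash
python3 - <<'E'
from h import *
O=np.array([.5705,.098]);t=.181;X=np.array([np.cos(t),np.sin(t)]);Y=np.array([-X[1],X[0]])
M=robot.camera_model('wrist');im=robot.snapshot('wrist')
import pickle;pickle.dump(M,open('M9.pkl','wb'));cv2.imwrite('pics/w9.png',im[:,:,::-1])
for n in ('rail1','jaw_face'):
    for d in robot.spot_point(n,'wrist'):
        p=np.array(d['centre']);print(n,round(d['score'],2),p.round(3),'jig',round((p[:2]-O)@X,4),round((p[:2]-O)@Y,4))
print(robot.get_obs()['tool_pos'])
E
```

```text
rail1 0.87 [0.539 0.229 0.036] jig -0.007 0.1347
rail1 0.55 [0.592 0.208 0.037] jig 0.0407 0.1046
jaw_face 0.64 [0.553 0.184 0.032] jig -0.0022 0.0874
[0.55974071 0.16006074 0.42194725]
```

View pics/w9.png

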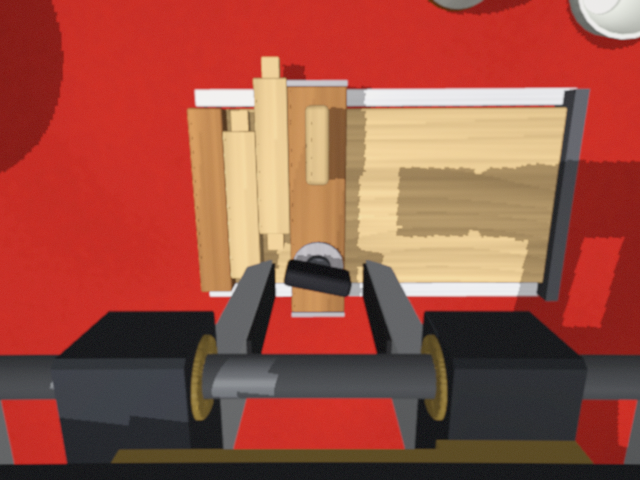

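The wrist view shows the displaced rail at (272,150), ends (270,57) and (275,247). The other rail is at (242,195), with its upper end at (238,111). I compute the offsets.

```bash
python3 - <<'E'
from h import *
import pickle;M=pickle.load(open('M9.pkl','rb'))
O=np.array([.5705,.098]);t=.181;X=np.array([np.cos(t),np.sin(t)]);Y=np.array([-X[1],X[0]])
# tenon ends (z .041), bar shoulder corners (z .048)
for n,px,z in (('r2 tenon end',(270,57),.041),('r2 shoulder',(269,79),.048),('r2 low shoulder',(275,234),.048),('r1 tenon end',(238,111),.041),('r1 shoulder',(238,131),.048),('r1 low shoulder',(246,278),.048),('bed far edge at right',(560,108),.02),('bed near edge',(545,283),.02),('jaw top far',(317,86),.051),('jaw top near',(319,314),.051),('fence R top edge',(222,108),.042)):
    p=p2w('wrist',px,z,M)[0,:2];print(n,p.round(3),((p-O)@X*1000).round(1),((p-O)@Y*1000).round(1))
E
```

```text
r2 tenon end [0.675 0.222] 125.3 102.7
r2 shoulder [0.657 0.219] 107.2 103.3
r2 low shoulder [0.527 0.194] -25.8 102.0
r1 tenon end [0.627 0.242] 82.0 131.6
r1 shoulder [0.611 0.239] 65.4 131.1
r1 low shoulder [0.48  0.214] -68.3 130.3
bed far edge at right [ 0.682 -0.041] 84.4 -156.4
bed near edge [ 0.517 -0.08 ] -84.8 -165.6
jaw top far [0.659 0.179] 101.5 63.5
jaw top near [0.457 0.14 ] -103.6 62.1
fence R top edge [0.627 0.256] 84.5 144.9
```

The far rail is fine (x −1.5 mm), but the near one is at x +41 mm. With the jaw as a guide, I'll push its end with closed fingers back by 41 mm.

Request:
play_rows(
  translation=[
    [0.93, -0.27, 0],
    [0.93, -0.27, 0],
    [0.94, -0.27, 0],
    [0.94, -0.27, 0],
    [0, 0, 0.9],
    [0, 0, 0.9],
    [0, 0, 0.9],
    [0, 0, 0],
  ],
  twist=[
    [0, 0, 0],
    [0, 0, 0],
    [0, 0, 0],
    [0, 0, 0],
    [0, 0, 0],
    [0, 0, 0],
    [0, 0, 0],
    [0, 0, 0],
  ],
  gripper=[-1, -1, -1, -1, -1, -1, -1, -1],
)

```text
time: 38.75
tool_pos: [0.698, 0.2289, 0.3049]
ee_rot: [3.141, 0.019, 0.179]
wrist_force: [-0.9, -0.4, -1.9]
width: 0.0006
finger_force: 0.0
```

```bash
python3 - <<'E'
from h import *
go(.6991,.2293,.045,.181);print(robot.get_obs()['width'])
E
```

```text
twist z units -0.02 shift units [ 0.03 -0.    2.  ] pos [0.698  0.2289 0.3049] rpy [3.141 0.019 0.179]
0.0005974828723779945
```

Request:
play_rows(
  translation=[
    [0, 0, 0.9],
    [0, 0, 0.8],
    [0, 0, 0.3],
    [0, 0, 0],
    [-0.2, 0, 0],
    [-0.15, 0, 0],
    [-0.1, 0, 0],
    [-0.1, 0, 0],
  ],
  twist=[
    [0, 0, 0],
    [0, 0, 0],
    [0, 0, 0],
    [0, 0, 0],
    [0, 0, 0],
    [0, 0, 0],
    [0, 0, 0],
    [0, 0, 0],
  ],
  gripper=[-1, -1, -1, -1, -1, -1, -1, -1],
)

```text
time: 39.55
tool_pos: [0.6772, 0.2253, 0.2393]
ee_rot: [-3.141, -0.005, 0.179]
wrist_force: [2.6, -0.1, 1.7]
width: 0.0004
finger_force: 0.8
```

Request:
play_rows(
  translation=[
    [-0.1, 0, 0],
    [-0.12, 0, 0],
    [-0.12, 0, 0],
    [-0.12, 0, 0],
    [-0.12, 0, 0],
    [-0.12, 0, 0],
    [-0.1, 0, 0],
    [0, 0, 0],
  ],
  twist=[
    [0, 0, 0],
    [0, 0, 0],
    [0, 0, 0],
    [0, 0, 0],
    [0, 0, 0],
    [0, 0, 0],
    [0, 0, 0],
    [0, 0, 0],
  ],
  gripper=[-1, -1, -1, -1, -1, -1, -1, -1],
)

```text
time: 40.35
tool_pos: [0.6449, 0.2194, 0.2364]
ee_rot: [-3.142, 0.002, 0.179]
wrist_force: [-1.1, 0.2, 0.4]
width: 0.0003
finger_force: 0.0
```

```bash
python3 - <<'E'
from h import *
O=np.array([.5705,.098]);t=.181;X=np.array([np.cos(t),np.sin(t)]);Y=np.array([-X[1],X[0]])
p=robot.get_obs()['tool_pos'][:2];print((p-O)@X,(p-O)@Y)
im=robot.snapshot('top')
for d in robot.spot_point('rail1','top'):
        p=np.array(d['centre']);print(round(d['score'],2),p.round(3),'jig',round((p[:2]-O)@X,4),round((p[:2]-O)@Y,4))
E
```

```text
0.09500376031160102 0.1060715502551211
0.89 [ 0.177 -0.305  0.016] jig -0.4594 -0.3256
0.65 [ 0.4   -0.291  0.015] jig -0.2381 -0.3515
0.61 [0.552 0.206 0.029] jig 0.0008 0.1095
```

Request:
play_rows(
  translation=[
    [0.1, 0, 0],
    [0, 0, -0.9],
    [0, 0, -0.9],
    [0, 0, -0.9],
    [-0.75, 0.35, -0.8],
    [-0.75, 0.35, -0.8],
    [-0.75, 0.35, -0.3],
    [0, 0, 0],
  ],
  twist=[
    [0, 0, 0],
    [0, 0, 0],
    [0, 0, 0],
    [0, 0, 0],
    [0, 0, 0],
    [0, 0, 0],
    [0, 0, 0],
    [0, 0, 0],
  ],
  gripper=[-1, -1, -1, -1, -1, -1, -1, -1],
)

```text
time: 41.25
tool_pos: [0.5667, 0.1614, 0.4251]
ee_rot: [3.141, -0.006, 0.177]
wrist_force: [0.4, 0.2, -0.3]
width: 0.0006
finger_force: 0.0
```

```bash
python3 - <<'E'
from h import *
O=np.array([.5705,.098]);t=.181;X=np.array([np.cos(t),np.sin(t)]);Y=np.array([-X[1],X[0]])
M=robot.camera_model('wrist');im=robot.snapshot('wrist')
import pickle;pickle.dump(M,open('M10.pkl','wb'));cv2.imwrite('pics/w10.png',im[:,:,::-1])
for n in ('rail1','jaw_face','handle_grip'):
    for d in robot.spot_point(n,'wrist'):
        p=np.array(d['centre']);print(n,round(d['score'],2),p.round(3),'jig',round((p[:2]-O)@X,4),round((p[:2]-O)@Y,4))
print(robot.get_obs()['tool_pos'])
E
```

```text
rail1 0.96 [0.541 0.225 0.033] jig -0.0065 0.1301
rail1 0.26 [0.613 0.174 0.074] jig 0.0559 0.0672
jaw_face 0.88 [0.552 0.19  0.036] jig -0.002 0.0943
handle_grip 0.83 [0.611 0.174 0.076] jig 0.0538 0.0677
[0.56902571 0.16320241 0.41918002]
```

View pics/w10.png

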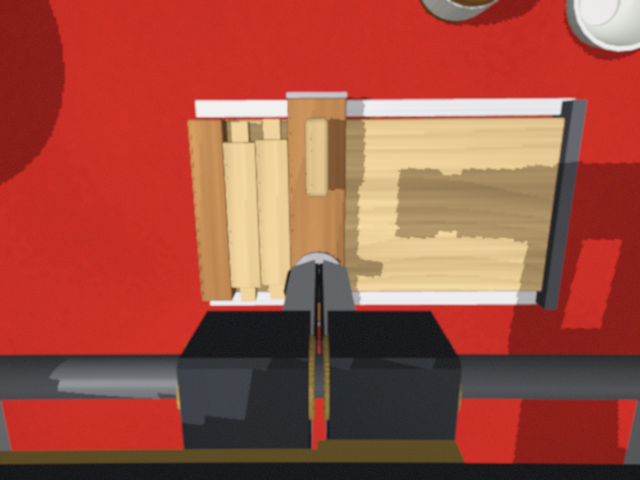

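Both rails now lie even at (242,210) and (272,210), with shoulders at rows 142 and 139. I grip the handle again and push tight.

Request:
play_rows(
  translation=[
    [0.57, 0.02, 0],
    [0.57, 0.02, 0],
    [0, 0, 0],
    [0, 0, 0],
    [0, 0, 0.9],
    [0, 0, 0.9],
    [0, 0, 0.9],
    [0, 0, 0.9],
  ],
  twist=[
    [0, 0, 0],
    [0, 0, 0],
    [0, 0, 0],
    [0, 0, 0],
    [0, 0, 0],
    [0, 0, 0],
    [0, 0, 0],
    [0, 0, 0],
  ],
  gripper=[0.3, 0.3, 0.3, 0.3, 0.3, 0.3, 0.3, 0.3],
)

```text
time: 42.25
tool_pos: [0.6126, 0.1696, 0.2754]
ee_rot: [-3.141, 0.0, 0.179]
wrist_force: [0.5, -0.4, -1.2]
width: 0.0593
finger_force: 0.0
```

Request:
play_rows(
  translation=[
    [0, 0, 0.35],
    [0, 0, 0],
    [0, 0, 0],
    [0, 0, 0],
    [0, 0, 0],
    [0, 0, 0],
    [0, 0, 0],
    [0, 0, 0],
  ],
  twist=[
    [0, 0, 0],
    [0, 0, 0],
    [0, 0, 0],
    [0, 0, 0],
    [0, 0, 0],
    [0, 0, 0],
    [0, 0, 0],
    [0, 0, 0],
  ],
  gripper=[0.3, -1, -1, -1, -1, -1, -1, -1],
)

```text
time: 43.05
tool_pos: [0.6138, 0.17, 0.264]
ee_rot: [-3.14, -0.002, 0.179]
wrist_force: [0.1, 2.3, 3.9]
width: 0.0175
finger_force: 30.0
```

Request:
play_rows(
  translation=[
    [0, -0.05, 0],
    [0, -0.05, 0],
    [0, 0, 0],
    [0, 0, 0],
  ],
  twist=[
    [0, 0, 0],
    [0, 0, 0],
    [0, 0, 0],
    [0, 0, 0],
  ],
  gripper=[-1, -1, -1, -1],
)

```text
time: 43.45
tool_pos: [0.6133, 0.1727, 0.264]
ee_rot: [3.14, -0.002, 0.178]
wrist_force: [-0.6, -2.9, 4.8]
width: 0.0177
finger_force: 30.0
```

Request:
play_rows(
  translation=[
    [0, -0.03, 0],
    [0, 0, 0],
    [0, 0, 0],
  ],
  twist=[
    [0, 0, 0],
    [0, 0, 0],
    [0, 0, 0],
  ],
  gripper=[-1, -1, -1],
)

```text
time: 43.75
tool_pos: [0.6133, 0.1733, 0.264]
ee_rot: [3.139, -0.002, 0.178]
wrist_force: [-0.2, -5.0, 5.7]
width: 0.0179
finger_force: 30.0
```

Request:
play_rows(
  translation=[
    [0, -0.03, 0],
    [0, 0, 0],
    [0, 0, 0],
  ],
  twist=[
    [0, 0, 0],
    [0, 0, 0],
    [0, 0, 0],
  ],
  gripper=[-1, -1, -1],
)

```text
time: 44.05
tool_pos: [0.6132, 0.1737, 0.264]
ee_rot: [3.137, -0.002, 0.177]
wrist_force: [0.6, -6.8, 6.6]
width: 0.0176
finger_force: 30.0
```

Request:
play_rows(
  translation=[
    [0, -0.03, 0],
    [0, 0, 0],
    [0, 0, 0],
  ],
  twist=[
    [0, 0, 0],
    [0, 0, 0],
    [0, 0, 0],
  ],
  gripper=[-1, -1, -1],
)

```text
time: 44.35
tool_pos: [0.6132, 0.1741, 0.264]
ee_rot: [3.135, -0.002, 0.177]
wrist_force: [0.6, -8.5, 4.9]
width: 0.0183
finger_force: 30.1
```

```bash
python3 - <<'E'
from h import *
O=np.array([.5705,.098]);t=.181;X=np.array([np.cos(t),np.sin(t)]);Y=np.array([-X[1],X[0]])
p=robot.get_obs()['tool_pos'][:2];print((p-O)@X,(p-O)@Y)
E
```

```text
0.055670783394664095 0.06713011712969948
```

The force is rising while the jaw has stopped, so the rails are packed. I release and go to the knob.

Request:
play_rows(
  translation=[
    [0, 0, 0],
    [0, 0, 0],
    [0, 0, 0],
    [0, 0, 0],
    [0, 0, -0.8],
    [0, 0, -0.8],
    [0, 0, 0],
    [0, 0, 0],
  ],
  twist=[
    [0, 0, 0],
    [0, 0, 0],
    [0, 0, 0],
    [0, 0, 0],
    [0, 0, 0],
    [0, 0, 0],
    [0, 0, 0],
    [0, 0, 0],
  ],
  gripper=[0.3, 0.3, 0.3, 0.3, 0.3, 0.3, 0.3, 0.3],
)

```text
time: 45.15
tool_pos: [0.6122, 0.1772, 0.3274]
ee_rot: [-3.141, -0.002, 0.179]
wrist_force: [-0.1, -0.3, -0.2]
width: 0.0608
finger_force: 0.0
```

Request:
play_rows(
  translation=[
    [-0.9, 0.01, 0],
    [-0.9, 0.01, 0],
    [-0.95, 0, 0],
    [0, 0, 0],
    [0, 0, 0],
    [0, 0, 0],
    [0, 0, 0],
    [0, 0, 0],
  ],
  twist=[
    [0, 0, 0],
    [0, 0, 0],
    [0, 0, 0],
    [0, 0, -1],
    [0, 0, -1],
    [0, 0, -1],
    [0, 0, -1],
    [0, 0, -1],
  ],
  gripper=[0.3, 0.3, 0.3, 0.3, 0.3, 0.3, 0.3, 0.3],
)

```text
time: 45.95
tool_pos: [0.5035, 0.1566, 0.3243]
ee_rot: [-3.139, 0.004, 0.683]
wrist_force: [-0.3, 0.3, 0.4]
width: 0.0609
finger_force: 0.0
```

Request:
play_rows(
  translation=[
    [0, 0, 0],
    [0, 0, 0],
    [0, 0, 0],
    [0, 0, 0],
    [0, 0, 0],
    [0, 0, 0],
    [0, 0, 0],
    [0, 0, 0],
  ],
  twist=[
    [0, 0, -1],
    [0, 0, -1],
    [0, 0, -1],
    [0, 0, -1],
    [0, 0, -1],
    [0, 0, -1],
    [0, 0, -1],
    [0, 0, -1],
  ],
  gripper=[0.3, 0.3, 0.3, 0.3, 0.3, 0.3, 0.3, 0.3],
)

```text
time: 46.75
tool_pos: [0.5036, 0.1566, 0.3242]
ee_rot: [-3.137, 0.001, 1.483]
wrist_force: [-0.1, 0.7, 0.4]
width: 0.0612
finger_force: 0.0
```

```bash
python3 - <<'E'
from h import *
O=np.array([.5705,.098]);t=.181;X=np.array([np.cos(t),np.sin(t)]);Y=np.array([-X[1],X[0]])
go(.5045,.153,.083,1.485)
for cam in('wrist','top'):
    im=robot.snapshot(cam)
    for n in ('rail1','knob_grip','handle_grip'):
        for d in robot.spot_point(n,cam):
            p=np.array(d['centre']);
            if p[1]>0: print(cam,n,round(d['score'],2),p.round(3),'jig',round((p[:2]-O)@X,4),round((p[:2]-O)@Y,4))
E
```

```text
twist z units -0.02 shift units [-0.09  0.03  1.53] pos [0.5036 0.1566 0.3242] rpy [-3.137e+00  1.000e-03  1.483e+00]
wrist rail1 0.94 [0.544 0.228 0.034] jig -0.0027 0.1324
wrist rail1 0.86 [0.551 0.2   0.036] jig -0.001 0.1037
wrist knob_grip 0.76 [0.506 0.152 0.085] jig -0.0536 0.0651
wrist handle_grip 0.85 [0.615 0.171 0.076] jig 0.0566 0.0638
top knob_grip 0.38 [0.505 0.152 0.085] jig -0.0552 0.0646
top handle_grip 0.58 [0.615 0.172 0.075] jig 0.0572 0.0646
```

Request:
play_rows(
  translation=[
    [-0.08, 0.03, 0.75],
    [0, 0, 0.75],
    [0, 0, 0],
    [0, 0, 0],
    [0, 0, 0],
    [0, 0, 0],
    [0, 0, 0],
    [0, 0, 0],
  ],
  twist=[
    [0, 0, 0],
    [0, 0, 0],
    [0, 0, 0],
    [0, 0, 0],
    [0, 0, 0],
    [0, 0, 0],
    [0, 0, 0],
    [0, 0, 0],
  ],
  gripper=[0.3, 0.3, 0, -1, -1, -1, -1, -1],
)

```text
time: 47.95
tool_pos: [0.5049, 0.1534, 0.2676]
ee_rot: [-3.141, -0.001, 1.479]
wrist_force: [-6.9, 1.0, 8.5]
width: 0.0164
finger_force: 14.7
```

Request:
play_rows(
  translation=[
    [0, 0, 0],
    [0, 0, 0],
    [0, 0, 0],
    [0, 0, 0],
    [0, 0, 0],
    [0, 0, 0],
    [0, 0, 0],
    [0, 0, 0],
  ],
  twist=[
    [0, 0, 0],
    [0, 0, 0],
    [0, 0, 1],
    [0, 0, 1],
    [0, 0, 1],
    [0, 0, 1],
    [0, 0, 1],
    [0, 0, 1],
  ],
  gripper=[-1, -1, -1, -1, -1, -1, -1, -1],
)

```text
time: 48.75
tool_pos: [0.5051, 0.1533, 0.2677]
ee_rot: [3.141, -0.001, 0.875]
wrist_force: [-2.7, -1.6, 4.6]
width: 0.0164
finger_force: 29.6
```

Request:
play_rows(
  translation=[
    [0, 0, 0],
    [0, 0, 0],
    [0, 0, 0],
    [0, 0, 0],
    [0, 0, 0],
    [0, 0, 0],
    [0, 0, 0],
    [0, 0, 0],
  ],
  twist=[
    [0, 0, 1],
    [0, 0, 1],
    [0, 0, 1],
    [0, 0, 1],
    [0, 0, 1],
    [0, 0, 1],
    [0, 0, 1],
    [0, 0, 0.6],
  ],
  gripper=[-1, -1, -1, -1, -1, -1, -1, -1],
)

```text
time: 49.55
tool_pos: [0.5053, 0.153, 0.2676]
ee_rot: [3.141, -0.002, 0.116]
wrist_force: [-1.7, -2.8, 4.6]
width: 0.0158
finger_force: 29.5
```

Request:
play_rows(
  translation=[
    [0, 0, 0],
    [0, 0, 0],
  ],
  twist=[
    [0, 0, 0],
    [0, 0, 0],
  ],
  gripper=[-1, -1],
)

```text
time: 49.75
tool_pos: [0.5053, 0.153, 0.2676]
ee_rot: [3.141, -0.001, 0.12]
wrist_force: [-1.9, -2.0, 5.2]
width: 0.0161
finger_force: 29.7
```

Request:
play_rows(
  translation=[
    [0, 0, 0],
    [0, 0, 0],
    [0, 0, 0],
    [0, 0, -0.8],
    [0, 0, -0.9],
    [0, 0, -0.9],
    [-0.5, 0, -0.9],
    [-0.5, 0, -0.6],
  ],
  twist=[
    [0, 0, 0],
    [0, 0, 0],
    [0, 0, 0],
    [0, 0, 0],
    [0, 0, 0],
    [0, 0, 0],
    [0, 0, 0],
    [0, 0, 0],
  ],
  gripper=[0.3, 0.3, 0.3, 0.3, 0.3, 0.3, 0.3, 0.3],
)

```text
time: 50.55
tool_pos: [0.4652, 0.1485, 0.4332]
ee_rot: [-3.141, -0.003, 0.119]
wrist_force: [0.6, 0.1, -0.0]
width: 0.0613
finger_force: 0.0
```

Request:
play_rows(
  translation=[
    [0, 0, 0],
    [0, 0, 0],
    [0, 0, 0],
  ],
  twist=[
    [0, 0, 0],
    [0, 0, 0],
    [0, 0, 0],
  ],
  gripper=[0.3, 0.3, 0.3],
)

```text
time: 50.85
tool_pos: [0.4657, 0.1485, 0.4284]
ee_rot: [3.141, 0.003, 0.119]
wrist_force: [0.0, 0.7, -0.8]
width: 0.061
finger_force: 0.0
```

```bash
python3 - <<'E'
from h import *
O=np.array([.5705,.098]);t=.181;X=np.array([np.cos(t),np.sin(t)]);Y=np.array([-X[1],X[0]])
im=robot.snapshot('wrist');cv2.imwrite('pics/w11.png',im[:,:,::-1])
for n in ('rail1','knob_grip','jaw_face'):
    for d in robot.spot_point(n,'wrist'):
        p=np.array(d['centre']);print(n,round(d['score'],2),p.round(3),'jig',round((p[:2]-O)@X,4),round((p[:2]-O)@Y,4))
E
```

```text
rail1 0.74 [0.555 0.2   0.035] jig 0.0035 0.1031
rail1 0.72 [0.542 0.226 0.035] jig -0.005 0.1315
knob_grip 0.57 [0.507 0.151 0.08 ] jig -0.0528 0.064
jaw_face 0.96 [0.554 0.19  0.035] jig 0.0005 0.0932
```

View pics/w11.png

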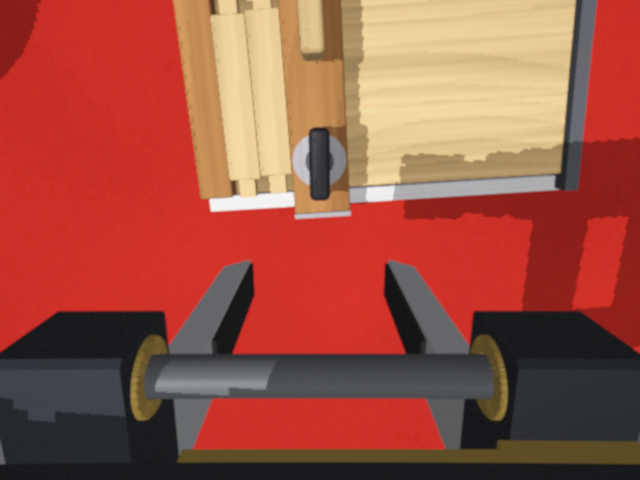

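The final view shows both rails packed between fence and jaw at (235,95) and (267,95), ends even. The wing at (319,163) is back along the clamp's x, and the gripper is clear. I hand in.

```bash
python3 -c "
from bench import robot
print(robot.close_job())"
```

```text
the job is handed in; nothing more can be done
None
```

The job is handed in at about 51 s; no verdict came back. In the last picture both rails were packed square against the fence and the knob was back at tight, after I pushed one rail that had been knocked about 40 mm aside back into line.

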